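Load and crank in the rivet-press feed

ROBOT

A 6-joint arm with a two-finger parallel gripper is mounted at the origin on the work surface. World frame = base frame: x ahead of the robot, y to its left, z up, the work surface at z = 0. Lengths are in mm, angles in rad, forces in N, time in s.
With the tool pointing down it reaches from about 275 to 875 mm from the base axis. Payload 12.5 kg.
Tool frame: the origin (TCP) lies at the very end of the fingers, on their centre line; the grasp point (between the pads) lies 19 mm behind it; y points along the fingers, z is the direction in which the jaws open and shut, and the axes are right-handed (so a half turn about y gives the same grasp; the last joint's range is limited). The gripper opens to 85 mm and grips with 20 to 120 N. Pads are 22 mm wide; open, the fingers measure 114 mm over their backs; the gripper's body (76 mm by 85 mm) begins 54 mm behind the grasp point. The pads swing forward as they close: fully open they stand 13 mm farther back than shut.
Start: joints at [1.182, 0.351, 1.652, -0, 1.139, -0.085], TCP at [164.5, 524.809, 231.29] pointing down, gripper open.
Joint ranges: [-2.75, 2.75], [-0.79, 2.1], [0.01, 2.65], [-1.57, 4.71], [0.07, 3.14], [-2.87, 2.87]. Speed limits (rad/s): [2.22, 2.22, 2.79, 3.14, 3.14, 3.14].

INTERFACE

Orientations are given as a unit quaternion [w, x, y, z].
In Python, from rig import robot, optics, job gives the robot as it stands. The module is installed in compiled form; this text tells all that it offers.
- The arm moves only by the tool servo_tool, never from a script. Its argument "increments" is a list of rows, each a list of 3 entries, a list of its own where there are three numbers: the gripper's target within -1 to 1 (fully open at 1, half-way at 0, shut at -1), then the shift along the world's x, y, z in mm, then the turn, a rotation vector about the world's x, y, z in degrees. A call has 1 to 20 rows; each row shifts and turns the commanded pose from where the row before left it; what a row does not reach is not made up. A row lasts 1/12 s, in which the tool goes at most 41.7 mm and 7.16 degrees, less where a joint would pass 70% of its speed; a pose out of reach is approached as far as the arm can. A call is refused whole if a number of a shift passes 41.7 or a number of a turn 7.16, either way. A call with a gripper value outside its range is refused whole. The fingers move at their own pace and stop on an object; "newtons" is the grip in N (left out, the last holds). Time passes only in rows, so rows that do not move let the fingers close. It gives the time, the measured TCP pose, the force and the opening at its end, in the units of the state.
- robot.get_state(): the state, without advancing time (a new reading comes with each control period).
- optics.read_camera(name): name is "scene" or "top" or "wrist"; returns (picture, depth): 420x560x3 uint8, blue, green, red; 420x560 float32, mm along the optical axis (not along the pixel's ray), 0 where there is no reading.
- optics.camera_info(name): a dict with "fx", "fy", "cx", "cy" (pixels), "k1" (the pictures are not rectified: a ray, as slopes to the right and down, at radius r is drawn at 1 + k1 r^2 times it, then the intrinsics apply), "extrinsics" (4x4, takes a point from camera to world coordinates); the wrist camera has in their place "T_tool_cam" (4x4, takes a point from camera to tool coordinates, whose origin is the TCP and whose axes are the tool frame's). Camera axes: x right, y down, z forward; pixel columns grow to the right and rows downward; lengths in mm; the calibration is good to about 2 mm. A picture is of the moment at which its call begins: read the wrist's pose just before it. camera_info takes no time and is no camera call.
- job.finish_job(): hands the job in, once; it reports no verdict.
Trained networks look in the newest picture that a camera, given by its name, has taken for a name from the list of things; names that differ only in an ending like _2 or _b are one class to them, and where a whole thing is asked for, a point or a joint stands for the part that bears it (a point fixed in the world has none). Each returns a list of dicts, best first, with "score" (0 to 1); they miss things now and then, are a little off and sometimes report something else, mostly with a low value. They report only what shows in the picture. A call takes as long as a camera call. They do not tell look-alikes from the thing itself.
- optics.search_frame(camera, target): "centre" ([x, y, z] in mm, in world coordinates, good to about 4 mm: the middle of the surface that is visible of it).
- optics.spot_point(camera, target): "centre" ([x, y, z] in mm, in world coordinates, good to about 4 mm: a listed point, or the origin of a listed thing).
The state is a dict: "time_s": time; "joint_pos": joint angles; "joint_velocities": joint speeds; "effort": joint torques, N m; "position": TCP position; "tcp_rot": TCP orientation; "force": force on the tool from outside, world axes, zero at the start; "wrist_torque": the same for the moment, N m; "width": opening from 0.0 (shut) to 1.0 (fully open).
Only numpy, scipy, OpenCV 4.12 (cv2) and the standard library are available. Lean on these libraries where they do the work, as an engineer would, in place of code of your own. Each camera call takes 0.05 s, during which the arm holds its last target. There are 200 camera calls.

TASK

Take the finished mug (black handle) off the feed carriage and stand it in the blue tray, then stand every blank mug body centred on a black pad of the carriage, one to a pad, with its brass lug pointing along that pad's red stripe towards the press. Once all are loaded, swing the red crank handle fully upright, crank the wheel clockwise until the carriage is fully home at its stop, and fold the handle down flat again. The blanks must still be centred and pointing right at the end; leave the other things on the bench alone.

Things in the scene. Friction and masses are not known exactly. Their poses are not given: they have to be found in the camera images.
- blank_a: Blank mug body A (may be absent): steel can mouth down, closed flat top, 60 mm diameter, 75 mm tall, 0.18 kg, black band at the foot. One brass lug along its +x, 16 mm wide, reaching 48 mm from the axis, 8 to 30 mm above the foot (fingertips kept 33 mm or more above the foot pass over it at any yaw). Origin: centre of the underside, z up.
- blank_b: Blank mug body B (may be absent): steel can mouth down, closed flat top, 60 mm diameter, 75 mm tall, 0.18 kg, black band at the foot. One brass lug along its +x, 16 mm wide, reaching 48 mm from the axis, 8 to 30 mm above the foot (fingertips kept 33 mm or more above the foot pass over it at any yaw). Origin: centre of the underside, z up.
- blank_c: Blank mug body C (may be absent): steel can mouth down, closed flat top, 60 mm diameter, 75 mm tall, 0.18 kg, black band at the foot. One brass lug along its +x, 16 mm wide, reaching 48 mm from the axis, 8 to 30 mm above the foot (fingertips kept 33 mm or more above the foot pass over it at any yaw). Origin: centre of the underside, z up.
- lug_a (a point): Outer end of blank A's brass lug, 48 mm from the mug's axis, 19 mm above its foot.
- lug_b (a point): Outer end of blank B's brass lug, 48 mm from the mug's axis, 19 mm above its foot.
- lug_c (a point): Outer end of blank C's brass lug, 48 mm from the mug's axis, 19 mm above its foot.
- finished: Finished mug: same steel can mouth down, 60 mm diameter, 75 mm tall, 0.22 kg, with a black plastic handle block on its +x side, 20 mm wide, reaching 52 mm from the axis, 6 to 30 mm above the foot. Starts standing on the carriage. Origin: centre of the underside.
- tray_in (a point): Centre of the inner floor (5 mm above the table) of the blue tray, fixed: 150 x 150 mm outside, walls 5 mm thick and 22 mm high.
- pad0 (a point): Centre of the right black pad (68 mm diameter, flat paint) on the carriage top, 30 mm above the table; rides with the carriage. Pads are 100 mm apart. Its +x points along the feed direction towards the press, +y to the robot's left, z up. A red stripe 8 mm wide on the carriage runs from the pad's edge along +x to a red crossbar.
- pad1 (a point): Centre of the middle black pad (68 mm diameter, flat paint) on the carriage top, 30 mm above the table; rides with the carriage. Pads are 100 mm apart. Its +x points along the feed direction towards the press, +y to the robot's left, z up. A red stripe 8 mm wide on the carriage runs from the pad's edge along +x to a red crossbar.
- pad2 (a point): Centre of the left black pad (68 mm diameter, flat paint) on the carriage top, 30 mm above the table; rides with the carriage. Pads are 100 mm apart. Its +x points along the feed direction towards the press, +y to the robot's left, z up. A red stripe 8 mm wide on the carriage runs from the pad's edge along +x to a red crossbar.
- carriage (a joint): Carriage slide (m): aluminium plate 165 x 336 mm, reaching 68 mm past the outer pads,, top 30 mm above the table. 0 fully out (towards the robot), 0.090 home at its stop; 45 mm a turn of the wheel. It rides on the fixed blue feed unit with the crank gearbox on the robot's right and the press foot beyond (85 mm high, anvils to 127 mm; its face 120 mm past the pad centres when home).
- wheel (a joint): Crank wheel (rad), upright axis, dark steel disc of 66 mm radius, its top 77 mm above the table. Grows clockwise seen from above, moving the carriage towards the press; stops at 12.57 (two turns from 0) with the carriage home. Stiff (0.12 N m) and stays where it is left.
- fold (a joint): Folding crank handle (rad): 0 folded flat across the hub, 1.57 upright (stop). Hinged about a level tangent of the wheel at the pivot; stays where left (0.05 N m). Red round bar, 22 mm diameter, a sleeve that spins freely on its pin, 15 to 87 mm from the pivot; folded, its axis is 95 mm above the table, 18 mm above the disc. Pinched across the tangent, it can tilt between the fingers.
- crank_axis (a point): Point on the wheel's upright axis, fixed, 95 mm above the table (height of the handle's pivot).
- handle_pivot (a point): Pivot of the folding handle, on the wheel 55 mm from its axis and 95 mm above the table; folded, the handle runs from here across the axis.
- handle_grip (a point): Point on the handle's centre line 62 mm from its pivot, the place to grip it.
- bowl_stack: Bystander: stack of four steel bowls with black rims, 111 mm diameter, 103 mm tall; leave it alone.
- rivet_dish: Bystander: low steel dish of rivets, 90 mm diameter, 31 mm tall; leave it alone.
- mallet: Bystander: hammer lying flat; leave it alone.
- spanner: Bystander: spanner lying flat; leave it alone.
- oil: Bystander: yellow oil bottle, 50 mm diameter, 130 mm tall; leave it alone.
- gauge_block: Bystander: brass gauge block 70 x 40 x 28 mm; leave it alone.
- driver: Bystander: screwdriver lying flat; leave it alone.
Things that resemble listed ones, but are neither listed nor needed, are in the scene too. What is shaped like the finished but green or pink is not meant.

How it is judged:
By the outcome, as a careful person would: the job done as asked, in the order asked, and still so for the second after the job is handed in, with the robot touching nothing.
Of blank_a, blank_b, blank_c only 2 to 3 are there at a start; the rules pass over those that are not, and their reading is None.
At some moment in a run one of blank_a, blank_b, blank_c may be knocked a few centimetres aside while the robot is not near it.
It also fails if it takes over 210 s, if anything falls off the work surface, if the arm or the gripper's body presses on something with over 40 N, if the wrist force passes 120 N, or if a joint passes its speed limit or range.

## Working session

There is one attempt and no reset: what is moved stays moved. The work goes in short steps, Python scripts to look and compute and a tool call to move; the robot and the scene stay as the last step left them, time stands still between calls to the robot, and variables do not carry over. Pictures are saved under pics/ and viewed, about 12 in all and at most 16, crops included, and the job is handed in when it is done.

Besides the shell and the picture viewer there is one more tool, called after "Emit:" by a JSON object that holds its "fn" and its "kwargs", one argument or row to a line. servo_tool: Moves the arm, as the interface text tells. Its arguments: {"type":"object","properties":{"increments":{"type":"array"},"newtons":{"type":"number"}},"required":["increments"]}

```bash
mkdir -p pics; cat > h.py <<'E'
from rig import robot, optics, job
import numpy as np, cv2
from scipy.spatial.transform import Rotation as R
def pose():
    s=robot.get_state(); q=s['tcp_rot']; T=np.eye(4)
    T[:3,:3]=R.from_quat([q[1],q[2],q[3],q[0]]).as_matrix(); T[:3,3]=s['position']; return T
def cam(n):
    i=optics.camera_info(n)
    E=pose()@np.array(i['T_tool_cam']) if n=='wrist' else np.array(i['extrinsics'])
    im,d=optics.read_camera(n); return im,d,i,E
def px2w(i,E,uv,d=None,z=None):
    p=np.array(uv,float).reshape(-1,2); xd=np.c_[(p[:,0]-i['cx'])/i['fx'],(p[:,1]-i['cy'])/i['fy']]
    x=xd.copy()
    for _ in range(20): x=xd/(1+i['k1']*(x**2).sum(1,keepdims=True))
    r=np.c_[x,np.ones(len(x))]
    if z is not None:
        rw=r@E[:3,:3].T; t=(z-E[2,3])/rw[:,2]; return E[:3,3]+rw*t[:,None]
    return (r*np.array(d,float).reshape(-1,1))@E[:3,:3].T+E[:3,3]
def w2px(i,E,P):
    c=(np.array(P,float).reshape(-1,3)-E[:3,3])@E[:3,:3]; x=c[:,:2]/c[:,2:]
    x=x*(1+i['k1']*(x**2).sum(1,keepdims=True)); return x*[i['fx'],i['fy']]+[i['cx'],i['cy']]
def full(i,E,d):
    v,u=np.mgrid[:d.shape[0],:d.shape[1]]
    return px2w(i,E,np.c_[u.ravel(),v.ravel()],d=d.ravel()).reshape(*d.shape,3)
E
python3 - <<'E'
from h import *
s=robot.get_state(); print(s)
print(pose().round(3))
for n in ('top','scene'):
    im,d,i,E=cam(n); cv2.imwrite(f'pics/{n}0.png',im); print(n,E.round(2).tolist(),i['fx'])
    if n=='top': np.savez('top0.npz',im=im,d=d,E=E)
print(np.array(optics.camera_info('wrist')['T_tool_cam']).round(2).tolist())
optics.read_camera('top')
for t in ['blank_a','finished','lug_a','tray_in','pad0','pad1','pad2','crank_axis','handle_pivot','handle_grip']:
    for n in ('top','scene'):
        print(t,n,[(np.round(x['centre']).astype(int).tolist(),round(x['score'],2)) for x in optics.spot_point(n,t)])
E
```

```text
{'time_s': 0.0, 'joint_pos': array([ 1.18240093e+00,  3.51191466e-01,  1.65241230e+00,  9.38886512e-06,
        1.13905885e+00, -8.45973736e-02]), 'joint_velocities': array([ 1.05292285e-03, -3.69696486e-05, -8.48700935e-04,  1.27202310e-03,
        4.73835450e-04,  2.43497826e-03]), 'effort': array([-8.29245037e-04, -5.06105053e+01, -2.91397852e+01, -1.35879873e-04,
        4.57946677e-03,  1.80344460e-05]), 'position': array([164.38376013, 524.5322771 , 230.78741149]), 'tcp_rot': array([-0.69859745,  0.69933155, -0.10708917,  0.10690605]), 'force': array([ 0.3747712 ,  0.09739911, -0.725607  ]), 'wrist_torque': array([0.02624949, 0.03804026, 0.04060286]), 'width': 1.0014930156946744}
[[ 9.54000e-01 -0.00000e+00  2.99000e-01  1.64384e+02]
 [-2.99000e-01 -1.00000e-03  9.54000e-01  5.24532e+02]
 [-0.00000e+00 -1.00000e+00 -1.00000e-03  2.30787e+02]
 [ 0.00000e+00  0.00000e+00  0.00000e+00  1.00000e+00]]
top [[0.0, -0.98, 0.18, 220.18], [-1.0, -0.0, -0.01, 84.88], [0.01, -0.18, -0.98, 1526.35], [0.0, 0.0, 0.0, 1.0]] 524.4348085064598
scene [[-0.76, 0.52, -0.41, 1111.14], [0.66, 0.59, -
[... 963 characters left out ...]
504, 42, 26], 0.58)]
pad1 top [([506, 38, 32], 0.96), ([499, 139, 31], 0.89), ([506, -60, 31], 0.76), ([491, 138, 27], 0.62)]
pad1 scene [([503, -60, 28], 0.88), ([502, 141, 31], 0.86), ([504, 42, 26], 0.58)]
pad2 top [([506, 38, 32], 0.96), ([499, 139, 31], 0.89), ([506, -60, 31], 0.76), ([491, 138, 27], 0.62)]
pad2 scene [([503, -60, 28], 0.88), ([502, 141, 31], 0.86), ([504, 42, 26], 0.58)]
crank_axis top [([482, -206, 100], 0.89), ([500, -426, 1], 0.5)]
crank_axis scene [([488, -203, 97], 0.64)]
handle_pivot top [([513, -249, 96], 0.8)]
handle_pivot scene [([513, -250, 96], 0.7)]
handle_grip top [([482, -192, 99], 0.74), ([301, -380, 0], 0.64)]
handle_grip scene [([481, -196, 97], 0.45)]
```

View pics/top0.png

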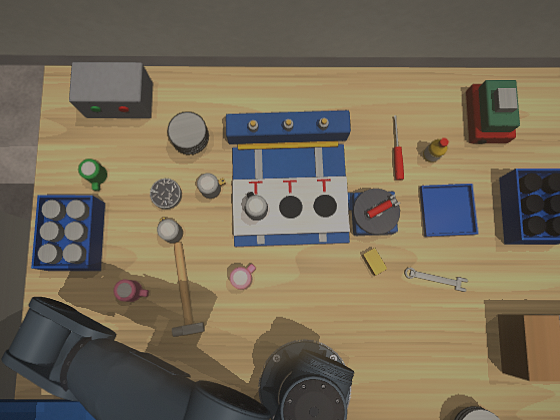

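View pics/scene0.png

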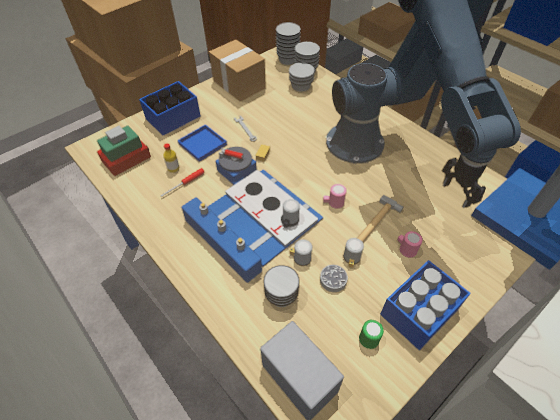

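The top picture shows two blanks, at about (169,229) and (208,183). The finished mug is on the left pad at (255,207), and the look-alikes are pink at (241,276) and (126,290), green at (91,170), plus the cans in a crate at (69,232). I'll confirm with one enlarged crop.

```bash
python3 - <<'E'
from h import *
im=cv2.imread('pics/top0.png'); sc=cv2.imread('pics/scene0.png')
a=cv2.resize(im[150:250,145:345],(800,400),interpolation=cv2.INTER_CUBIC)
b=cv2.resize(sc[180:280,270:400],(260,200),interpolation=cv2.INTER_CUBIC)
c=cv2.resize(im[180:240,345:405],(200,200),interpolation=cv2.INTER_CUBIC)
f=cv2.resize(sc[140:190,205:280],(300,200),interpolation=cv2.INTER_CUBIC)
cv2.imwrite('pics/crop0.png',np.vstack([a,np.hstack([b,c,f,np.zeros((200,40,3),np.uint8)])]))
z=np.load('top0.npz'); i=optics.camera_info('top'); E=z['E']; W=full(i,E,z['d'])
hsv=cv2.cvtColor(im,cv2.COLOR_BGR2HSV)
# red bits on carriage
m=((hsv[...,0]<8)|(hsv[...,0]>172))&(hsv[...,1]>120)
n,l,st,ce=cv2.connectedComponentsWithStats(m.astype(np.uint8))
for k in range(1,n):
    if st[k,4]>12: 
        v,u=np.where(l==k); print(st[k].tolist(), px2w(i,E,[ce[k]],z=30)[0].round(1), 'z~',np.median(W[v,u,2]).round(1))
# carriage plate outline & can tops
def top(zc,c,r=55,h=5):
    s=(abs(W[...,2]-zc)<h)&(np.hypot(W[...,0]-c[0],W[...,1]-c[1])<r); 
    p=W[s]; e=cv2.minEnclosingCircle(p[:,:2].astype(np.float32)); print(c,len(p),p[:,:].mean(0).round(1),e)
top(75,(434,381)); top(75,(566,276)); top(105,(494,134))
q=(abs(W[...,2]-30)<4)&(abs(W[...,0]-490)<150)&(abs(W[...,1]-40)<200)
print(cv2.minAreaRect(W[q][:,:2].astype(np.float32)))
d=(abs(W[...,2]-77)<5)&(np.hypot(W[...,0]-485,W[...,1]+205)<90); print(cv2.minEnclosingCircle(W[d][:,:2].astype(np.float32)))
E
```

```text
[468, 84, 48, 59, 707] [ 761.6 -547.9   30. ] z~ 58.9
[119, 106, 10, 6, 52] [800.8 538.4  30. ] z~ 96.2
[440, 138, 9, 9, 59] [ 701.7 -417.2   30. ] z~ 130.8
[394, 146, 10, 34, 272] [ 636.1 -280.5   30. ] z~ 23.8
[317, 179, 14, 13, 51] [574.6 -60.1  30. ] z~ 31.9
[249, 181, 13, 13, 40] [567.3 139.8  30. ] z~ 30.5
[283, 180, 14, 13, 42] [572.1  39.8  30. ] z~ 32.0
[367, 200, 25, 18, 196] [ 500.3 -220.3   30. ] z~ 104.3
(434, 381) 309 [428.6 382.3  75.2] ((428.880126953125, 383.0502014160156), 30.364187240600586)
(566, 276) 295 [561.3 275.8  75.1] ((562.1857299804688, 275.0319519042969), 30.514741897583008)
(494, 134) 331 [492.4 137.1 105.2] ((492.70587158203125, 137.05816650390625), 30.17936897277832)
((506.8121643066406, 41.2890625), (172.34820556640625, 393.94635009765625), 0.3898527920246124)
((483.5514831542969, -201.46630859375), 66.0316390991211)
```

View pics/crop0.png

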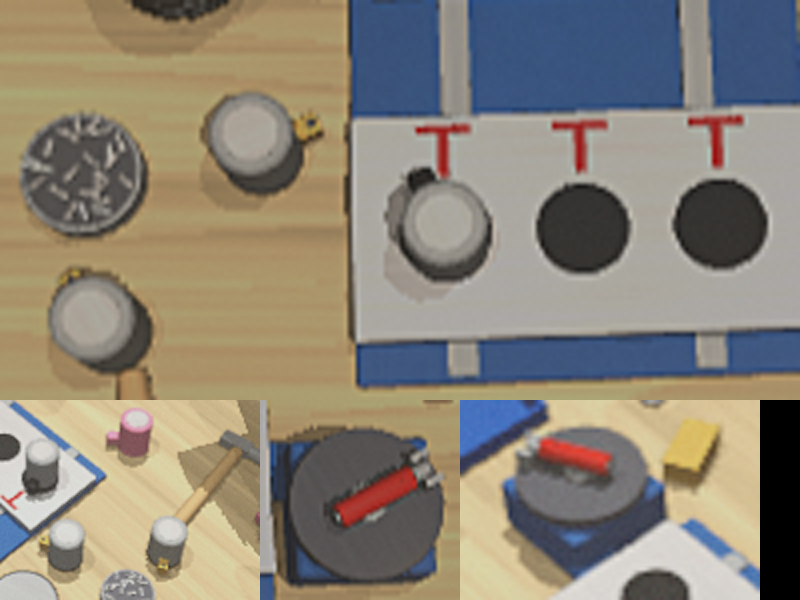

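Pixel (255,207) in the top picture has the black handle and stands on the left pad, so it is the finished mug. The blanks are at (169,229) and (208,183), each with a brass lug. I'm moving above the finished mug with the jaws along the feed direction.

Emit:
{"fn": "servo_tool", "kwargs": {
  "increments": [
    [1,[23.5,-27.7,0],[0,0,-5.04]],
    [1,[23.5,-27.7,0],[0,0,-5.04]],
    [1,[23.5,-27.7,0],[0,0,-5.04]],
    [1,[23.5,-27.7,0],[0,0,-5.04]],
    [1,[23.5,-27.7,0],[0,0,-5.04]],
    [1,[23.5,-27.7,0],[0,0,-5.04]],
    [1,[23.5,-27.7,0],[0,0,-5.04]],
    [1,[23.5,-27.7,0],[0,0,-5.04]],
    [1,[23.5,-27.7,0],[0,0,-5.04]],
    [1,[23.5,-27.7,0],[0,0,-5.04]],
    [1,[23.5,-27.7,0],[0,0,-5.04]],
    [1,[23.5,-27.7,0],[0,0,-5.04]],
    [1,[23.5,-27.7,0],[0,0,-5.04]],
    [1,[23.5,-27.7,0],[0,0,-5.04]],
    [1,[0,0,0],[0,0,0]],
    [1,[0,0,0],[0,0,0]]
  ],
  "newtons": 40
}}

```text
time_s: 2.48
position: [494.2, 135.8, 231.1]
tcp_rot: [-0.508, 0.508, -0.492, 0.492]
force: [0.2, 0.6, 0.3]
width: 1.003
```

```bash
cat > look.py <<'E'
from h import *
import sys
def look(name=None,zt=105,c=None,r=60):
    T=pose(); im,d,i,E=cam('wrist'); W=full(i,E,d)
    if name: cv2.imwrite(f'pics/{name}.png',im)
    ok=(d>0)
    if c is not None:
        s=ok&(abs(W[...,2]-zt)<6)&(np.hypot(W[...,0]-c[0],W[...,1]-c[1])<r); p=W[s]
        if len(p)>50: print('top',zt,len(p),p.mean(0).round(1),cv2.minEnclosingCircle(p[:,:2].astype(np.float32)))
    return T,im,d,i,E,W,ok
E
python3 - <<'E'
from look import *
T,im,d,i,E,W,ok=look('w1',105,(493,137))
print(T.round(3))
optics.read_camera('top')
for t in ['blank_a','lug_a']: print(t,[(np.round(x['centre']).astype(int).tolist(),round(x['score'],2)) for x in optics.spot_point('top',t)])
dk=(im.max(2)<60)&ok&(abs(W[...,2]-30)<4); 
n,l,st,ce=cv2.connectedComponentsWithStats(dk.astype(np.uint8))
for k in range(1,n):
    if st[k,4]>300: print(st[k],W[l==k].mean(0).round(1))
E
```

```text
top 105 3769 [493.8 138.3 104.6] ((493.8110046386719, 136.71035766601562), 30.003847122192383)
[[ 3.30000e-02 -0.00000e+00  9.99000e-01  4.94179e+02]
 [-9.99000e-01  0.00000e+00  3.30000e-02  1.35784e+02]
 [-0.00000e+00 -1.00000e+00 -0.00000e+00  2.31073e+02]
 [ 0.00000e+00  0.00000e+00  0.00000e+00  1.00000e+00]]
blank_a [([434, 385, 5], 0.95), ([566, 275, 1], 0.63)]
lug_a [([468, 412, 20], 0.77), ([585, 233, 18], 0.59)]
[441  99  52 231 929] [703.8 105.8  30.1]
[259 144  52  19 303] [506.5 164.9  30.5]
[ 254  236   58   52 2341] [503.9  39.   30.2]
[ 256  312   53   43 1778] [507.8 -60.6  30.3]
[218 379  88   7 330] [ 487.3 -142.3   29.7]
```

View pics/w1.png

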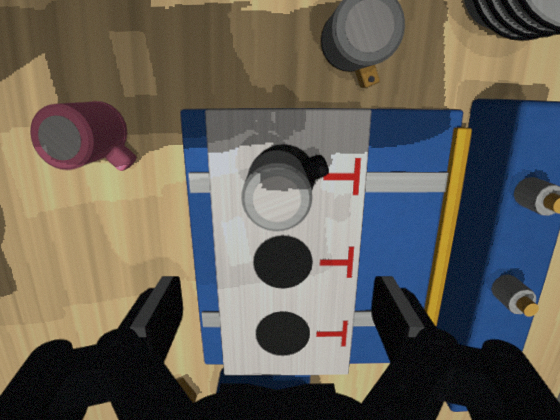

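The wrist view shows the finished mug at about (277,205), with its black handle at (318,166). Pads 1 and 0 are free at (283,262) and (283,333), and the TCP is already over the mug axis. I'm descending and gripping.

Emit:
{"fn": "servo_tool", "kwargs": {
  "increments": [
    [1,[0,0,-33],[0,0,0]],
    [1,[0,0,-33],[0,0,0]],
    [1,[0,0,-33],[0,0,0]],
    [1,[0,0,-33],[0,0,0]],
    [1,[0,0,-27],[0,0,0]],
    [1,[0,0,0],[0,0,0]],
    [-1,[0,0,0],[0,0,0]],
    [-1,[0,0,0],[0,0,0]],
    [-1,[0,0,0],[0,0,0]],
    [-1,[0,0,0],[0,0,0]],
    [-1,[0,0,0],[0,0,0]],
    [-1,[0,0,0],[0,0,0]],
    [-1,[0,0,0],[0,0,0]],
    [-1,[0,0,0],[0,0,0]],
    [-1,[0,0,0],[0,0,0]],
    [-1,[0,0,0],[0,0,0]]
  ],
  "newtons": 40
}}

```text
time_s: 4.02
position: [494.4, 137.5, 74.5]
tcp_rot: [0.51, -0.508, 0.49, -0.492]
force: [-2.9, 1.7, 8.3]
width: 0.693
```

Emit:
{"fn": "servo_tool", "kwargs": {
  "increments": [
    [-1,[0,0,20],[0,0,0]],
    [-1,[0,0,35],[0,0,0]],
    [-1,[0,0,35],[0,0,0]],
    [-1,[0,0,35],[0,0,0]],
    [-1,[0,-37.5,0],[0,0,0]],
    [-1,[0,-37.5,0],[0,0,0]],
    [-1,[0,-37.5,0],[0,0,0]],
    [-1,[0,-37.5,0],[0,0,0]],
    [-1,[0,-37.5,0],[0,0,0]],
    [-1,[0,-37.5,0],[0,0,0]],
    [-1,[0,-37.5,0],[0,0,0]],
    [-1,[0,-37.5,0],[0,0,0]],
    [-1,[0,-37.5,0],[0,0,0]],
    [-1,[0,-37.5,0],[0,0,0]],
    [-1,[0,-37.5,0],[0,0,0]],
    [-1,[0,-37.5,0],[0,0,0]],
    [-1,[0,-37.5,0],[0,0,0]],
    [-1,[0,-37.5,0],[0,0,0]],
    [-1,[0,-37.5,0],[0,0,0]],
    [-1,[0,0,0],[0,0,0]]
  ]
}}

```text
time_s: 5.68
position: [492.6, -431.3, 198.6]
tcp_rot: [-0.507, 0.508, -0.491, 0.493]
force: [1.5, -0.7, -1.6]
width: 0.688
```

Emit:
{"fn": "servo_tool", "kwargs": {
  "increments": [
    [-1,[0,0,-35],[0,0,0]],
    [-1,[0,0,-35],[0,0,0]],
    [-1,[0,0,-35],[0,0,0]],
    [-1,[0,0,-30],[0,0,0]],
    [-1,[0,0,0],[0,0,0]]
  ]
}}

```text
time_s: 6.1
position: [491.3, -423.2, 57.5]
tcp_rot: [0.509, -0.509, 0.494, -0.488]
force: [-0.8, 0.6, -3.3]
width: 0.686
```

Emit:
{"fn": "servo_tool", "kwargs": {
  "increments": [
    [-1,[5,0,-4],[0,0,0]],
    [-1,[0,0,-4],[0,0,0]],
    [-1,[0,0,0],[0,0,0]],
    [-1,[0,0,0],[0,0,0]]
  ]
}}

```text
time_s: 6.43
position: [499.2, -426.1, 56.1]
tcp_rot: [-0.509, 0.509, -0.49, 0.492]
force: [0.2, -0.5, -1.7]
width: 0.684
```

Emit:
{"fn": "servo_tool", "kwargs": {
  "increments": [
    [1,[0,0,0],[0,0,0]],
    [1,[0,0,0],[0,0,0]],
    [1,[0,0,0],[0,0,0]],
    [1,[0,0,0],[0,0,0]],
    [1,[0,0,0],[0,0,0]],
    [1,[0,0,30],[0,0,0]],
    [1,[0,0,40],[0,0,0]],
    [1,[0,0,40],[0,0,0]],
    [1,[0,0,40],[0,0,0]],
    [1,[0,0,0],[0,0,0]]
  ]
}}

```text
time_s: 7.27
position: [500.8, -427.7, 213.2]
tcp_rot: [-0.509, 0.509, -0.487, 0.495]
force: [0.4, -0.8, 1.1]
width: 0.998
```

```bash
python3 - <<'E'
from look import *
T,im,d,i,E,W,ok=look('w2',80,(496,-424))
im,d,i,E=cam('top'); cv2.imwrite('pics/top1.png',im); W=full(i,E,d)
print(robot.get_state()['force'])
for t in ['blank_a','lug_a']: print(t,[(np.round(x['centre']).astype(int).tolist(),round(x['score'],2)) for x in optics.spot_point('top',t)])
E
```

```text
top 80 3595 [ 498.7 -425.4   79.6] ((498.8406066894531, -427.05584716796875), 29.992019653320312)
[ 0.54976307  0.82010076 -0.7045247 ]
blank_a [([567, 275, 2], 0.93), ([434, 386, 8], 0.64)]
lug_a [([582, 232, 18], 0.94), ([470, 411, 18], 0.73), ([504, -60, 31], 0.55)]
```

View pics/top1.png

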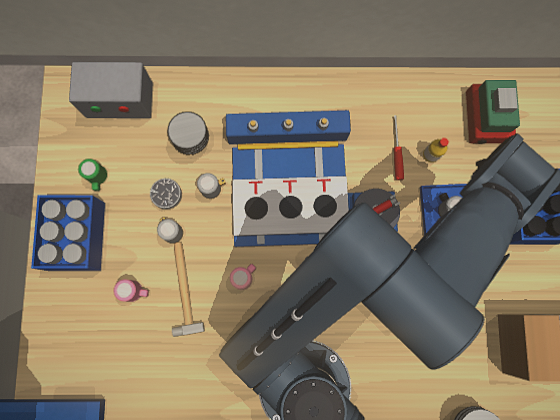

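The mug stands upright in the tray with its top at z≈79.6. The top picture shows only two blanks, at (169,229) and (207,184), and the area the arm hid before is empty. Next I measure the pads, stripes and lugs.

```bash
python3 - <<'E'
from h import *
im=cv2.imread('pics/top1.png'); i=optics.camera_info('top'); E=np.array(i['extrinsics'])
hsv=cv2.cvtColor(im,cv2.COLOR_BGR2HSV)
def comps(m,z,lo,box):
    n,l,st,ce=cv2.connectedComponentsWithStats(m.astype(np.uint8))
    for k in range(1,n):
        if st[k,4]>lo and box[0]<ce[k][0]<box[1] and box[2]<ce[k][1]<box[3]: print(st[k].tolist(),px2w(i,E,[ce[k]],z=z)[0].round(1))
comps(im.max(2)<75,30,200,(235,345,170,230))
comps(((hsv[...,0]<8)|(hsv[...,0]>172))&(hsv[...,1]>120),30,12,(235,345,170,230))
print('brass'); comps((abs(hsv[...,0].astype(int)-22)<6)&(hsv[...,1]>150),19,4,(150,235,165,245))
E
```

```text
[314, 195, 23, 22, 397] [507.7 -61.7  30. ]
[245, 197, 23, 22, 400] [500.3 138.2  30. ]
[279, 196, 23, 22, 398] [504.   39.1  30. ]
[317, 179, 14, 13, 51] [574.6 -60.1  30. ]
[249, 181, 13, 13, 40] [567.3 139.8  30. ]
[283, 180, 14, 13, 42] [572.1  39.8  30. ]
brass
[219, 180, 2, 5, 6] [580.1 247.   19. ]
```

Emit:
{"fn": "servo_tool", "kwargs": {
  "increments": [
    [1,[-5,40,0],[0,0,2]],
    [1,[-5,40,0],[0,0,2]],
    [1,[-5,40,0],[0,0,2]],
    [1,[-4,40,0],[0,0,2]],
    [1,[-4,40,0],[0,0,2]],
    [1,[-4,40,0],[0,0,2]],
    [1,[-4,40,0],[0,0,2]],
    [1,[-3,40,0],[0,0,2]],
    [1,[-3,40,0],[0,0,2]],
    [1,[-3,40,0],[0,0,2]],
    [1,[-3,40,0],[0,0,2]],
    [1,[-3,40,0],[0,0,2]],
    [1,[-3,40,0],[0,0,2]],
    [1,[-3,40,0],[0,0,2]],
    [1,[-3,40,0],[0,0,2]],
    [1,[-3,40,0],[0,0,2]],
    [1,[-3,40,0],[0,0,2]],
    [1,[-3,40,0],[0,0,2]],
    [1,[-3,40,0],[0,0,0]],
    [1,[-3,40,0],[0,0,0]]
  ]
}}

```text
time_s: 9.13
position: [427.3, 376.1, 202.6]
tcp_rot: [-0.635, 0.637, -0.31, 0.309]
force: [1.4, 0.2, 0.6]
width: 1.0
```

Emit:
{"fn": "servo_tool", "kwargs": {
  "increments": [
    [1,[0,10,0],[0,0,0]],
    [1,[0,0,0],[0,0,0]]
  ]
}}

```text
time_s: 9.3
position: [427.4, 386.4, 202.4]
tcp_rot: [-0.635, 0.637, -0.309, 0.308]
force: [-0.5, 0.5, -0.5]
width: 0.996
```

```bash
cat > blank.py <<'E'
from look import *
def lugyaw(c,name,foot=0):
    T,im,d,i,E,W,ok=look(name,foot+75,c)
    print(T.round(3).tolist())
    s=ok&(abs(W[...,2]-foot-75)<6)&(np.hypot(W[...,0]-c[0],W[...,1]-c[1])<60)
    m=cv2.minEnclosingCircle(W[s][:,:2].astype(np.float32))[0]
    r=np.hypot(W[...,0]-m[0],W[...,1]-m[1])
    h=cv2.cvtColor(im,cv2.COLOR_BGR2HSV)
    b=ok&(r>33)&(r<54)&(W[...,2]>foot+6)&(W[...,2]<foot+34)&(h[...,1]>90)
    p=W[b].mean(0); tp=b&(W[...,2]>foot+25); q=W[tp].mean(0)
    print('centre',np.round(m,1),'lug',b.sum(),p.round(1),np.degrees(np.arctan2(p[1]-m[1],p[0]-m[0])).round(1),'topface',tp.sum(),np.degrees(np.arctan2(q[1]-m[1],q[0]-m[0])).round(1))
    return m
E
python3 - <<'E'
from blank import *
lugyaw((430,384),'w3')
E
```

```text
top 75 3698 [429.6 384.6  74.5] ((430.61572265625, 383.3915710449219), 30.12704086303711)
[[0.619, -0.002, 0.786, 427.378], [-0.786, -0.001, 0.619, 386.358], [-0.0, -1.0, -0.003, 202.372], [0.0, 0.0, 0.0, 1.0]]
centre [430.6 383.4] lug 726 [415.  380.9  23.7] -171.0 topface 268 44.2
```

View pics/w3.png

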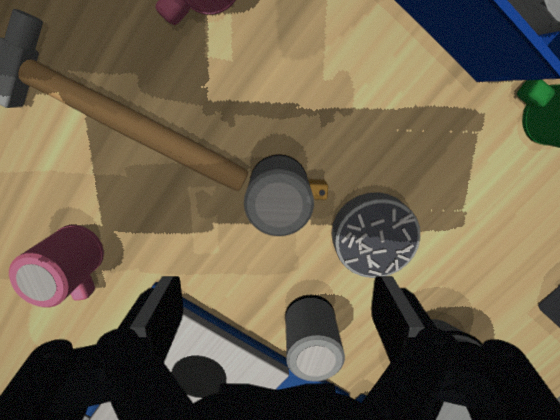

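The wrist view shows the blank at (279,200), its lug at (320,190), and the mallet handle end at (240,178) close on the opposite side. I'm refining the lug yaw and checking the mallet height.

```bash
cat > blank.py <<'E'
from look import *
def lugyaw(c,ang,name=None,foot=0):
    T,im,d,i,E,W,ok=look(name,foot+75,c)
    s=ok&(abs(W[...,2]-foot-75)<6)&(np.hypot(W[...,0]-c[0],W[...,1]-c[1])<60)
    m=np.array(cv2.minEnclosingCircle(W[s][:,:2].astype(np.float32))[0])
    D=W[...,:2]-m; r=np.hypot(D[...,0],D[...,1]); a=np.degrees(np.arctan2(D[...,1],D[...,0]))
    near=ok&(abs((a-ang+180)%360-180)<35)
    for lo,hi,zl in ((35,46,26),(34,47,24),(38,52,10)):
        b=near&(r>lo)&(r<hi)&(W[...,2]>foot+zl)&(W[...,2]<foot+35)
        p=W[b]; print(lo,hi,zl,b.sum(),np.degrees(np.arctan2(p[:,1].mean()-m[1],p[:,0].mean()-m[0])).round(1))
    print('pose',T[:3,3].round(1),'yaw',np.degrees(np.arctan2(T[1,0],T[0,0])).round(1),'centre',m.round(1))
    return m,W,ok,a,r
E
python3 - <<'E'
from blank import *
m,W,ok,a,r=lugyaw((430,384),40)
o=ok&(r>36)&(r<90)&(abs((a-215+180)%360-180)<40); print('mallet max z',np.percentile(W[o][:,2],[90,99]))
E
```

```text
top 75 3691 [429.7 384.7  74.5] ((430.57525634765625, 383.2743835449219), 30.06216812133789)
35 46 26 178 36.3
34 47 24 209 36.5
38 52 10 195 37.8
pose [427.7 384.6 202.5] yaw -51.9 centre [430.6 383.3]
mallet max z [283.91874258 290.15188921]
```

Emit:
{"fn": "servo_tool", "kwargs": {
  "increments": [
    [1,[3,-2,-33],[0,0,0]],
    [1,[0,0,-33],[0,0,0]],
    [1,[0,0,-33],[0,0,0]],
    [1,[0,0,-33],[0,0,0]],
    [1,[0,0,-27],[0,0,0]],
    [1,[0,0,0],[0,0,0]],
    [1,[0,0,0],[0,0,0]],
    [-1,[0,0,0],[0,0,0]],
    [-1,[0,0,0],[0,0,0]],
    [-1,[0,0,0],[0,0,0]],
    [-1,[0,0,0],[0,0,0]],
    [-1,[0,0,0],[0,0,0]],
    [-1,[0,0,0],[0,0,0]],
    [-1,[0,0,0],[0,0,0]],
    [-1,[0,0,0],[0,0,0]],
    [-1,[0,0,0],[0,0,0]]
  ]
}}

```text
time_s: 10.73
position: [432.5, 382.9, 47.7]
tcp_rot: [0.637, -0.635, 0.309, -0.31]
force: [-1.4, -2.8, 8.5]
width: 0.686
```

Emit:
{"fn": "servo_tool", "kwargs": {
  "increments": [
    [-1,[0,0,20],[0,0,0]],
    [-1,[0,0,35],[0,0,0]],
    [-1,[0,0,35],[0,0,0]],
    [-1,[0,0,30],[0,0,0]],
    [-1,[0,0,0],[0,0,0]],
    [-1,[0,0,0],[0,0,0]]
  ]
}}

```text
time_s: 11.23
position: [432.2, 383.0, 167.8]
tcp_rot: [0.637, -0.634, 0.309, -0.311]
force: [-0.8, -0.8, -2.1]
width: 0.686
```

```bash
python3 - <<'E'
from blank import *
ps=np.array([(optics.read_camera('top'),robot.get_state()['position'])[1] for _ in range(4)]); print(ps.round(1))
p=ps.mean(0)
im,d,i,E=cam('wrist'); W=full(i,E,d); z=p[2]-44+75
s=(d>0)&(abs(W[...,2]-z)<9)&(np.hypot(W[...,0]-p[0],W[...,1]-p[1])<45); q=W[s]; print(s.sum(),cv2.minEnclosingCircle(q[:,:2].astype(np.float32)),q[:,2].mean())
for t in ['blank_a','lug_a','pad0']: print(t,[(np.round(x['centre']).astype(int).tolist(),round(x['score'],2)) for x in optics.spot_point('top',t)])
E
```

```text
[[431.5 382.4 166. ]
 [431.1 382.1 164.9]
 [430.9 382.1 164.3]
 [430.9 382.1 164.1]]
16531 ((427.31109619140625, 386.77099609375), 43.16368865966797) 191.829491660867
blank_a [([566, 278, 3], 0.8), ([582, 231, 20], 0.33)]
lug_a [([582, 228, 18], 0.64)]
pad0 [([505, 38, 33], 0.85), ([507, -60, 28], 0.8), ([498, 142, 30], 0.73), ([493, -428, 6], 0.69), ([349, -203, 5], 0.3)]
```

Emit:
{"fn": "servo_tool", "kwargs": {
  "increments": [
    [-1,[7,-24.4,0],[0,0,-3.44]],
    [-1,[7,-24.4,0],[0,0,-3.44]],
    [-1,[7,-24.4,0],[0,0,-3.44]],
    [-1,[7,-24.4,0],[0,0,-3.44]],
    [-1,[7,-24.4,0],[0,0,-3.44]],
    [-1,[7,-24.4,0],[0,0,-3.44]],
    [-1,[7,-24.4,0],[0,0,-3.44]],
    [-1,[7,-24.4,0],[0,0,-3.44]],
    [-1,[7,-24.4,0],[0,0,-3.44]],
    [-1,[7,-24.4,0],[0,0,-3.44]],
    [-1,[0,0,-30],[0,0,0]],
    [-1,[0,0,-30],[0,0,0]],
    [-1,[0,0,-20],[0,0,0]],
    [-1,[0,0,0],[0,0,0]],
    [-1,[0,0,0],[0,0,0]],
    [-1,[0,0,0],[0,0,0]],
    [-1,[0,0,0],[0,0,0]],
    [-1,[0,0,0],[0,0,0]]
  ]
}}

```text
time_s: 13.13
position: [502.2, 138.8, 86.6]
tcp_rot: [0.516, -0.515, 0.483, -0.484]
force: [0.4, 0.1, -0.7]
width: 0.683
```

```bash
python3 - <<'E'
from blank import *
T=pose(); print(T[:3,3].round(1),np.degrees(np.arctan2(T[1,0],T[0,0])).round(1))
T,im,d,i,E,W,ok=look('w4')
print(robot.get_state()['position'].round(1))
E
```

```text
[502.2 138.8  86.6] -86.4
[502.1 138.7  86.4]
```

View pics/w4.png

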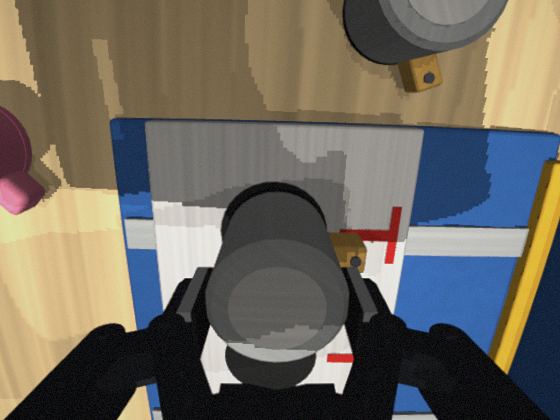

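The wrist view shows the blank held over pad 2, with its lug at (348,250) on the line of the red stripe, stripe end at (345,235). I'm lowering it.

Emit:
{"fn": "servo_tool", "kwargs": {
  "increments": [
    [-1,[-1.7,-0.5,-6],[0,0,0]],
    [-1,[0,0,-6],[0,0,0]],
    [-1,[0,0,0],[0,0,0]],
    [-1,[0,0,0],[0,0,0]],
    [-1,[0,0,0],[0,0,0]],
    [-1,[0,0,0],[0,0,0]]
  ]
}}

```text
time_s: 13.68
position: [500.2, 138.1, 74.8]
tcp_rot: [0.516, -0.515, 0.483, -0.484]
force: [-7.8, -0.2, 23.9]
width: 0.683
```

Emit:
{"fn": "servo_tool", "kwargs": {
  "increments": [
    [1,[0,0,0],[0,0,0]],
    [1,[0,0,0],[0,0,0]],
    [1,[0,0,0],[0,0,0]],
    [1,[0,0,0],[0,0,0]],
    [1,[0,0,0],[0,0,0]],
    [1,[0,0,0],[0,0,0]],
    [1,[0,0,35],[0,0,0]],
    [1,[0,0,35],[0,0,0]],
    [1,[0,0,35],[0,0,0]],
    [1,[0,0,40],[0,0,0]],
    [1,[0,0,0],[0,0,0]],
    [1,[0,0,0],[0,0,0]],
    [1,[0,0,0],[0,0,0]]
  ]
}}

```text
time_s: 14.77
position: [499.5, 137.9, 217.8]
tcp_rot: [-0.515, 0.516, -0.484, 0.484]
force: [-0.0, 0.8, -0.7]
width: 1.002
```

```bash
python3 - <<'E'
from blank import *
lugyaw((500,138),2,'w5',foot=30)
optics.read_camera('top')
for t in ['blank_a','lug_a']: print(t,[(np.round(x['centre']).astype(int).tolist(),round(x['score'],2)) for x in optics.spot_point('top',t)])
E
```

```text
top 105 4138 [499.9 141.5 104.6] ((499.95623779296875, 139.6590576171875), 30.108394622802734)
35 46 26 190 2.6
34 47 24 227 2.9
38 52 10 208 4.2
pose [499.5 137.9 217.8] yaw -86.4 centre [500.  139.7]
blank_a [([567, 275, 3], 0.66)]
lug_a [([582, 233, 18], 0.61)]
```

Blank A is at (500.0,139.7) against pad (500.3,138.2), lug yaw about 3° against a feed yaw of 2.1°. On to blank B.

Emit:
{"fn": "servo_tool", "kwargs": {
  "increments": [
    [1,[6.4,13.7,-1],[0,0,-6.8]],
    [1,[6.4,13.7,-1],[0,0,-6.8]],
    [1,[6.4,13.7,-1],[0,0,-6.8]],
    [1,[6.4,13.7,-1],[0,0,-6.8]],
    [1,[6.4,13.7,-1],[0,0,-6.8]],
    [1,[6.4,13.7,-1],[0,0,-6.8]],
    [1,[6.4,13.7,-1],[0,0,-6.8]],
    [1,[6.4,13.7,-1],[0,0,-6.8]],
    [1,[6.4,13.7,-1],[0,0,-6.8]],
    [1,[6.4,13.7,-1],[0,0,-6.8]],
    [1,[0,0,0],[0,0,0]],
    [1,[0,0,0],[0,0,0]],
    [1,[0,0,0],[0,0,0]],
    [1,[0,0,0],[0,0,0]],
    [1,[0,0,0],[0,0,0]]
  ]
}}

```text
time_s: 16.22
position: [563.7, 274.4, 208.3]
tcp_rot: [-0.157, 0.157, -0.689, 0.689]
force: [-0.1, -0.6, 1.0]
width: 0.996
```

```bash
python3 - <<'E'
from blank import *
lugyaw((564,275),-64,'w6',foot=0)
E
```

```text
top 75 3594 [565.7 276.6  74.6] ((564.1783447265625, 275.9196472167969), 30.002307891845703)
35 46 26 167 -64.3
34 47 24 198 -64.1
38 52 10 178 -63.0
pose [563.7 274.4 208.3] yaw -154.3 centre [564.2 275.9]
```

View pics/w6.png

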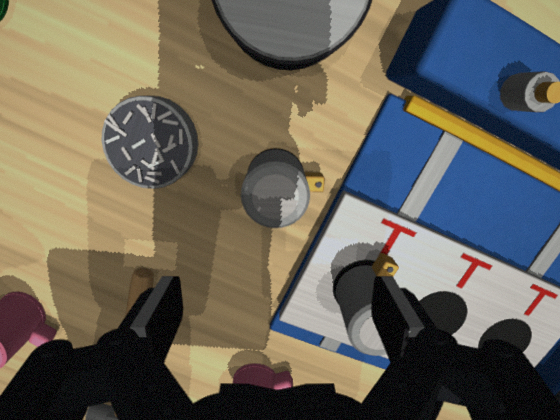

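The blank is at (275,190) with its lug at (314,184), aligned with the jaws. I'm gripping it and carrying it towards pad 1.

Emit:
{"fn": "servo_tool", "kwargs": {
  "increments": [
    [1,[0.3,1.3,-33],[0,0,0]],
    [1,[0,0,-33],[0,0,0]],
    [1,[0,0,-33],[0,0,0]],
    [1,[0,0,-33],[0,0,0]],
    [1,[0,0,-32],[0,0,0]],
    [1,[0,0,0],[0,0,0]],
    [1,[0,0,0],[0,0,0]],
    [1,[0,0,0],[0,0,0]],
    [-1,[0,0,0],[0,0,0]],
    [-1,[0,0,0],[0,0,0]],
    [-1,[0,0,0],[0,0,0]],
    [-1,[0,0,0],[0,0,0]],
    [-1,[0,0,0],[0,0,0]],
    [-1,[0,0,0],[0,0,0]],
    [-1,[0,0,0],[0,0,0]],
    [-1,[0,0,0],[0,0,0]],
    [-1,[0,0,0],[0,0,0]]
  ]
}}

```text
time_s: 17.68
position: [565.0, 276.7, 46.6]
tcp_rot: [0.158, -0.156, 0.69, -0.689]
force: [-1.7, -1.1, 10.8]
width: 0.688
```

Emit:
{"fn": "servo_tool", "kwargs": {
  "increments": [
    [-1,[0,0,20],[0,0,0]],
    [-1,[0,0,35],[0,0,0]],
    [-1,[0,0,35],[0,0,0]],
    [-1,[0,0,35],[0,0,0]],
    [-1,[0,0,20],[0,0,0]],
    [-1,[0,0,0],[0,0,0]],
    [-1,[0,0,0],[0,0,0]],
    [-1,[0,0,0],[0,0,0]],
    [-1,[0,0,0],[0,0,0]]
  ]
}}

```text
time_s: 18.43
position: [563.3, 276.0, 187.6]
tcp_rot: [-0.156, 0.158, -0.689, 0.69]
force: [0.2, 0.5, -2.5]
width: 0.689
```

Emit:
{"fn": "servo_tool", "kwargs": {
  "increments": [
    [-1,[-5.93,-23.7,0],[0,0,6.63]],
    [-1,[-5.93,-23.7,0],[0,0,6.63]],
    [-1,[-5.93,-23.7,0],[0,0,6.63]],
    [-1,[-5.93,-23.7,0],[0,0,6.63]],
    [-1,[-5.93,-23.7,0],[0,0,6.63]],
    [-1,[-5.93,-23.7,0],[0,0,6.63]],
    [-1,[-5.93,-23.7,0],[0,0,6.63]],
    [-1,[-5.93,-23.7,0],[0,0,6.63]],
    [-1,[-5.93,-23.7,0],[0,0,6.63]],
    [-1,[-5.93,-23.7,0],[0,0,6.63]],
    [-1,[0,0,0],[0,0,0]],
    [-1,[0,0,-35],[0,0,0]],
    [-1,[0,0,-35],[0,0,0]],
    [-1,[0,0,-32],[0,0,0]],
    [-1,[0,0,0],[0,0,0]],
    [-1,[0,0,0],[0,0,0]],
    [-1,[0,0,0],[0,0,0]],
    [-1,[0,0,0],[0,0,0]],
    [-1,[0,0,0],[0,0,0]]
  ]
}}

```text
time_s: 20.02
position: [505.8, 39.4, 88.9]
tcp_rot: [0.509, -0.508, 0.491, -0.492]
force: [-0.2, 0.7, -2.5]
width: 0.685
```

Emit:
{"fn": "servo_tool", "kwargs": {
  "increments": [
    [-1,[-1.8,-0.4,-7],[0,0,0]],
    [-1,[0,0,-6.5],[0,0,0]],
    [-1,[0,0,0],[0,0,0]],
    [-1,[0,0,0],[0,0,0]],
    [-1,[0,0,0],[0,0,0]],
    [-1,[0,0,0],[0,0,0]]
  ]
}}

```text
time_s: 20.52
position: [503.7, 38.9, 74.8]
tcp_rot: [0.509, -0.508, 0.491, -0.492]
force: [-3.2, -0.5, 13.1]
width: 0.687
```

Emit:
{"fn": "servo_tool", "kwargs": {
  "increments": [
    [1,[0,0,0],[0,0,0]],
    [1,[0,0,0],[0,0,0]],
    [1,[0,0,0],[0,0,0]],
    [1,[0,0,0],[0,0,0]],
    [1,[0,0,0],[0,0,0]],
    [1,[0,0,0],[0,0,0]],
    [1,[0,0,35],[0,0,0]],
    [1,[0,0,35],[0,0,0]],
    [1,[0,0,35],[0,0,0]],
    [1,[0,0,40],[0,0,0]],
    [1,[0,0,0],[0,0,0]],
    [1,[0,0,0],[0,0,0]],
    [1,[0,0,0],[0,0,0]]
  ]
}}

```text
time_s: 21.6
position: [502.6, 38.9, 218.1]
tcp_rot: [-0.508, 0.509, -0.492, 0.491]
force: [-0.6, 0.7, -0.2]
width: 1.003
```

```bash
python3 - <<'E'
from blank import *
lugyaw((504,39),2,'w7',foot=30)
lugyaw((500,138.5),2,foot=30)
optics.read_camera('top')
for t in ['handle_pivot','handle_grip','crank_axis']: print(t,[(np.round(x['centre'],1).tolist(),round(x['score'],2)) for x in optics.spot_point('top',t)])
im,d,i,E=cam('top'); W=full(i,E,d); h=cv2.cvtColor(im,cv2.COLOR_BGR2HSV)
s=(abs(W[...,0]-484)<75)&(abs(W[...,1]+202)<75)&(d>0)
q=W[s&(abs(W[...,2]-77)<5)]; print('disc',cv2.minEnclosingCircle(q[:,:2].astype(np.float32)))
r=s&((h[...,0]<8)|(h[...,0]>172))&(h[...,1]>120)&(W[...,2]>85)
q=W[r]; print('bar',r.sum(),q.mean(0).round(1),cv2.fitLine(q[:,:2].astype(np.float32),cv2.DIST_L2,0,.01,.01).ravel().round(3),np.ptp(q@[[1,0],[0,1],[0,0]],axis=0),cv2.minAreaRect(q[:,:2].astype(np.float32)))
E
```

```text
top 105 4100 [503.4  39.  104.6] ((503.4554138183594, 37.23770523071289), 30.118669509887695)
35 46 26 195 1.6
34 47 24 233 2.2
38 52 10 211 3.2
pose [502.6  38.9 218.1] yaw -88.1 centre [503.5  37.2]
top 105 5784 [500.3 140.1 104.7] ((500.3084716796875, 139.6361541748047), 30.116899490356445)
35 46 26 267 0.8
34 47 24 296 0.6
38 52 10 237 0.7
pose [502.3  38.9 217.5] yaw -88.1 centre [500.3 139.6]
handle_pivot [([511.8, -249.1, 92.8], 0.77)]
handle_grip [([482.3, -194.1, 98.1], 0.5)]
crank_axis [([481.8, -202.8, 95.4], 0.76), ([500.7, 141.4, 33.9], 0.51), ([709.8, 333.5, -0.1], 0.26)]
disc ((483.2604064941406, -201.34230041503906), 66.09867095947266)
bar 190 [ 486.  -205.1  104.2] [   0.487   -0.874  486.023 -205.142] [49.01639587 66.08814959] ((487.67462158203125, -206.27691650390625), (21.92673683166504, 73.39627838134766), 28.73475456237793)
```

View pics/w7.png

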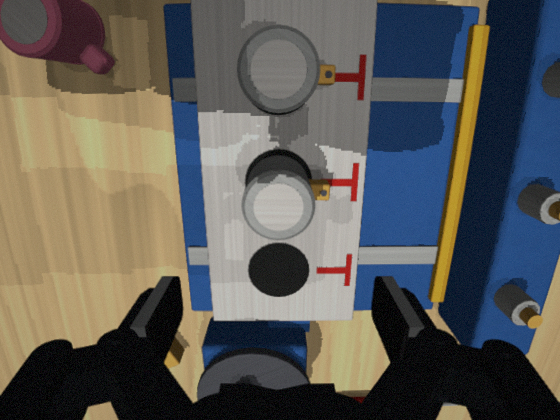

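Blank B sits at (503.5,37.2) on pad 1 with its lug on the stripe, and blank A is still right, so both are within about 1.5 mm and 2°. The red handle lies along about −60.5°, with the wheel axis at (483.3,−201.4). I'm moving above the grip point.

Emit:
{"fn": "servo_tool", "kwargs": {
  "increments": [
    [1,[-2.8,-29.3,0],[0,0,3.45]],
    [1,[-2.8,-29.3,0],[0,0,3.45]],
    [1,[-2.8,-29.3,0],[0,0,3.45]],
    [1,[-2.8,-29.3,0],[0,0,3.45]],
    [1,[-2.8,-29.3,0],[0,0,3.45]],
    [1,[-2.8,-29.3,0],[0,0,3.45]],
    [1,[-2.8,-29.3,0],[0,0,3.45]],
    [1,[-2.8,-29.3,0],[0,0,3.45]],
    [1,[0,0,0],[0,0,0]],
    [1,[0,0,0],[0,0,0]],
    [1,[0,0,0],[0,0,0]],
    [1,[0,0,0],[0,0,0]]
  ]
}}

```text
time_s: 22.95
position: [480.7, -194.6, 218.6]
tcp_rot: [0.611, -0.611, 0.356, -0.356]
force: [0.8, -0.8, 0.2]
width: 1.003
```

```bash
cat > bar.py <<'E'
from look import *
def bar(name=None):
    T,im,d,i,E,W,ok=look(name); h=cv2.cvtColor(im,cv2.COLOR_BGR2HSV)
    print(T[:3,3].round(1),'yaw',np.degrees(np.arctan2(T[1,0],T[0,0])).round(1))
    s=(np.hypot(W[...,0]-484,W[...,1]+202)<95)&ok
    q=W[s&(abs(W[...,2]-77)<4)]
    if len(q)>50: print('disc',np.array(cv2.minEnclosingCircle(q[:,:2].astype(np.float32))[0]).round(1),cv2.minEnclosingCircle(q[:,:2].astype(np.float32))[1])
    r=s&((h[...,0]<8)|(h[...,0]>172))&(h[...,1]>120)&(W[...,2]>85)
    q=W[r]; print('bar',r.sum(),q.mean(0).round(1),q.min(0).round(),q.max(0).round(),[np.round(x,1) for x in cv2.minAreaRect(q[:,:2].astype(np.float32))])
E
python3 -c "
from bar import *
bar('w8')"
```

```text
[ 480.7 -194.6  218.6] yaw -60.5
disc [ 484.6 -202.4] 65.79557800292969
bar 3165 [ 482.8 -198.2  163.3] [ 412. -243.   91.] [ 547. -149.  309.] [array([ 490. , -203.4]), array([144.7,  74.3]), np.float64(39.0)]
```

View pics/w8.png

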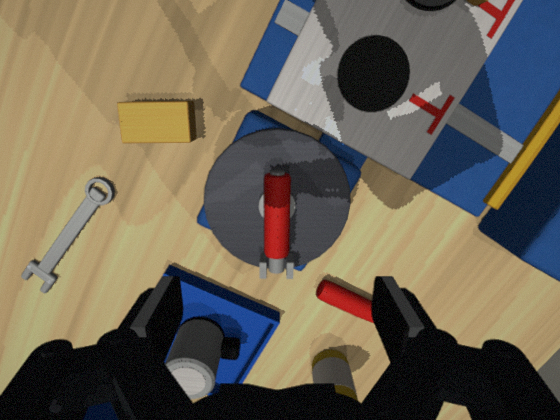

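The bar is vertical in the view at column 277, from row 175 to 258, and centred between the jaws; the bracket is at (277,268). I'm descending and pinching.

Emit:
{"fn": "servo_tool", "kwargs": {
  "increments": [
    [1,[0,-1,-33],[0,0,0]],
    [1,[0,0,-33],[0,0,0]],
    [1,[0,0,-33],[0,0,0]],
    [1,[0,0,-20],[0,0,0]],
    [0,[0,0,-15],[0,0,0]],
    [0,[0,0,0],[0,0,0]],
    [0,[0,0,0],[0,0,0]],
    [0,[0,0,0],[0,0,0]],
    [-1,[0,0,0],[0,0,0]],
    [-1,[0,0,0],[0,0,0]],
    [-1,[0,0,0],[0,0,0]],
    [-1,[0,0,0],[0,0,0]],
    [-1,[0,0,0],[0,0,0]],
    [-1,[0,0,0],[0,0,0]]
  ],
  "newtons": 40
}}

```text
time_s: 24.17
position: [481.2, -196.6, 85.4]
tcp_rot: [0.611, -0.611, 0.355, -0.357]
force: [1.6, 3.0, 5.9]
width: 0.239
```

Emit:
{"fn": "servo_tool", "kwargs": {
  "increments": [
    [-1,[0.46,-0.81,10.6],[0,0,0]],
    [-1,[1.35,-2.39,10.3],[0,0,0]],
    [-1,[2.21,-3.92,9.64],[0,0,0]],
    [-1,[3.0,-5.31,8.71],[0,0,0]],
    [-1,[0,0,0],[0,0,0]],
    [-1,[0,0,0],[0,0,0]]
  ]
}}

```text
time_s: 24.67
position: [487.9, -209.0, 124.2]
tcp_rot: [0.611, -0.611, 0.356, -0.356]
force: [3.9, 2.7, -0.9]
width: 0.233
```

Emit:
{"fn": "servo_tool", "kwargs": {
  "increments": [
    [-1,[3.7,-6.54,7.52],[0,0,0]],
    [-1,[4.29,-7.58,6.1],[0,0,0]],
    [-1,[0,0,0],[0,0,0]],
    [-1,[4.74,-8.39,4.5],[0,0,0]],
    [-1,[5.05,-8.93,2.75],[0,0,0]],
    [-1,[5.21,-9.21,0.93],[0,0,0]],
    [-1,[0,0,0],[0,0,0]],
    [-1,[0,0,0],[0,0,0]],
    [-1,[0,0,0],[0,0,0]],
    [-1,[0,0,0],[0,0,0]]
  ]
}}

```text
time_s: 25.5
position: [510.0, -249.3, 145.0]
tcp_rot: [-0.611, 0.611, -0.356, 0.356]
force: [1.3, -0.5, -14.1]
width: 0.173
```

```bash
python3 - <<'E'
from h import *
s=robot.get_state(); print(s['position'].round(1),s['force'].round(1),s['wrist_torque'].round(2))
im,d,i,E=cam('scene'); cv2.imwrite('pics/s9.png',cv2.resize(im[100:260,150:350],(800,640))[:600])
E
```

```text
[ 510.  -249.3  145. ] [  1.3  -0.5 -14.1] [-0.19 -0.3  -0.  ]
```

View pics/s9.png

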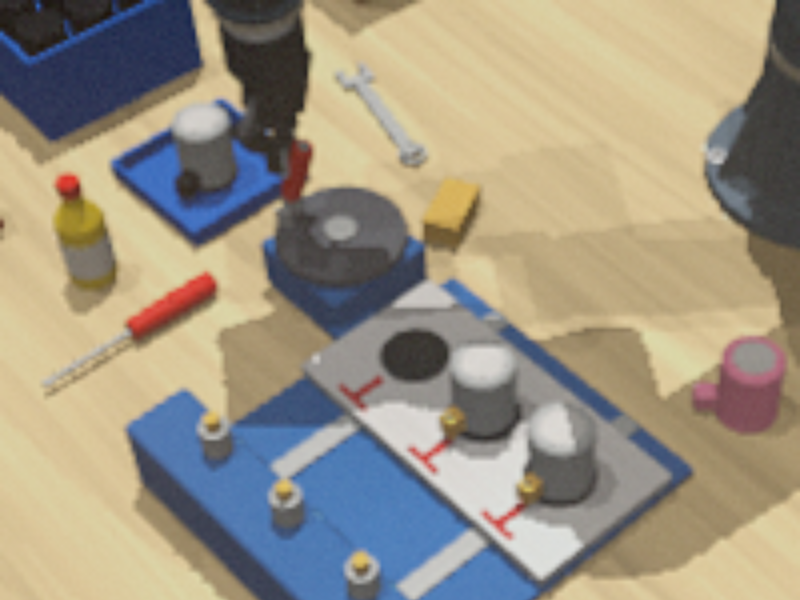

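The scene crop shows the bar near upright at (295,175) but leaning inwards a little. The fingers have overrun it, since the opening has dropped to 15 mm. I'll measure the bar axis by its red pixels.

```bash
cat > red.py <<'E'
from h import *
def red(n):
    im,d,i,E=cam(n); W=full(i,E,d); h=cv2.cvtColor(im,cv2.COLOR_BGR2HSV)
    m=((h[...,0]<8)|(h[...,0]>172))&(h[...,1]>110)&(d>0)&(np.hypot(W[...,0]-484.2,W[...,1]+202)<95)&(W[...,2]>85)&(W[...,2]<200)
    q=W[m]
    if len(q)<15: print(n,'few',len(q)); return
    view=E[:3,3]-q.mean(0); view/=np.linalg.norm(view)
    # axis: fit line to surface pts, shift 11 mm*~0.8 away from camera
    f=cv2.fitLine(q.astype(np.float32),cv2.DIST_HUBER,0,.01,.01).ravel(); a=f[:3]*np.sign(f[5-3] or 1)
    pe=view-a*(view@a); pe/=np.linalg.norm(pe)
    print(n,len(q),'mean',q.mean(0).round(1),'axis pt',(q.mean(0)-pe*8.6).round(1),'dir',a.round(3),'z',q[:,2].min().round(),q[:,2].max().round(), 'elev',np.degrees(np.arcsin(a[2])).round(1))
    u,v=np.where(m)[1],np.where(m)[0]; print('  pix',u.min(),u.max(),v.min(),v.max())
E
python3 -c "
from red import *
red('scene'); red('top'); red('wrist')"
```

```text
scene 60 mean [ 507.  -230.3  152. ] axis pt [ 500.8 -236.3  152.5] dir [-0.145  0.227  0.963] z 113.0 180.0 elev 74.4
  pix 221 227 135 149
top few 0
wrist 2056 mean [ 497.9 -227.7  172.3] axis pt [ 502.5 -235.   172.7] dir [-0.005  0.056  0.998] z 110.0 200.0 elev 86.8
  pix 186 398 224 363
```

The bar is about 74° up, with its axis at (501,−236) at z=152, so the fingers slid 17 mm past it. I'm opening, recentring and regripping, then pushing to the stop.

Emit:
{"fn": "servo_tool", "kwargs": {
  "increments": [
    [0,[0,0,0],[0,0,0]],
    [0,[0,0,0],[0,0,0]],
    [0,[0,0,0],[0,0,0]],
    [0,[-4.2,7.4,-3],[0,0,0]],
    [0,[-4.2,7.4,-2],[0,0,0]],
    [0,[0,0,0],[0,0,0]],
    [0,[0,0,0],[0,0,0]],
    [0,[0,0,0],[0,0,0]],
    [-1,[0,0,0],[0,0,0]],
    [-1,[0,0,0],[0,0,0]],
    [-1,[0,0,0],[0,0,0]],
    [-1,[0,0,0],[0,0,0]],
    [-1,[0,0,0],[0,0,0]],
    [-1,[0,0,0],[0,0,0]]
  ],
  "newtons": 60
}}

```text
time_s: 26.87
position: [502.3, -234.9, 141.1]
tcp_rot: [-0.611, 0.611, -0.356, 0.356]
force: [-2.0, 0.7, 4.8]
width: 0.237
```

```bash
python3 -c "
from red import *
red('scene'); red('wrist')"
```

```text
scene 38 mean [ 505.7 -224.7  149. ] axis pt [ 498.6 -229.5  149.5] dir [-0.184  0.364  0.913] z 107.0 188.0 elev 65.9
  pix 221 229 137 150
wrist 2108 mean [ 496.3 -220.8  172. ] axis pt [ 500.1 -224.2  165.1] dir [0.887 0.305 0.346] z 110.0 200.0 elev 20.2
  pix 142 421 250 387
```

Emit:
{"fn": "servo_tool", "kwargs": {
  "increments": [
    [-1,[2,-3.5,1],[0,0,0]],
    [-1,[2,-3.5,1],[0,0,0]],
    [-1,[2,-3.5,0],[0,0,0]],
    [-1,[2,-3.5,0],[0,0,0]],
    [-1,[2,-3.5,0],[0,0,0]],
    [-1,[0,0,0],[0,0,0]],
    [-1,[0,0,0],[0,0,0]],
    [-1,[0,0,0],[0,0,0]],
    [-1,[0,0,0],[0,0,0]]
  ]
}}

```text
time_s: 27.72
position: [511.9, -251.8, 142.3]
tcp_rot: [0.611, -0.611, 0.357, -0.356]
force: [-0.2, 5.0, -4.9]
width: 0.231
```

```bash
python3 -c "
from red import *
red('scene'); red('wrist')"
```

```text
scene 58 mean [ 510.6 -235.   153. ] axis pt [ 505.4 -241.9  153.5] dir [-0.067  0.122  0.99 ] z 116.0 184.0 elev 82.0
  pix 220 224 134 149
wrist 3330 mean [ 503.  -236.3  165.9] axis pt [ 507.5 -243.6  166.3] dir [-0.014  0.05   0.999] z 111.0 200.0 elev 87.0
  pix 134 399 225 387
```

```bash
python3 - <<'E'
from h import *
im,d,i,E=cam('wrist'); W=full(i,E,d)
sc,_,_,_=cam('scene')
cv2.imwrite('pics/w12.png',np.hstack([cv2.resize(im[150:420,100:460],(480,360)),cv2.resize(sc[115:185,200:260],(308,360),interpolation=cv2.INTER_CUBIC)]))
for P in ([511.3,-249.8,95],[511.3,-249.8,182],[484.2,-202,77]): print(w2px(i,E,P).round())
E
```

```text
[[278. 235.]]
[[278. 328.]]
[[278. 140.]]
```

View pics/w12.png

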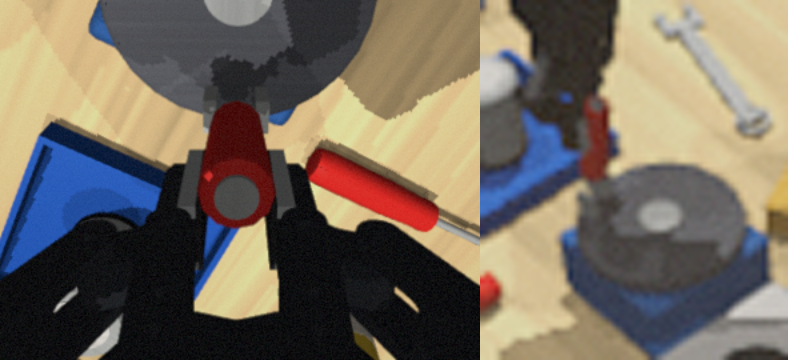

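```bash
python3 - <<'E'
from h import *
i=optics.camera_info('wrist'); E=pose()@np.array(i['T_tool_cam']); u=np.array([-.492,.870,0])
for th in (70,75,78,80,82,84,86,90):
    t=np.radians(th); print(th,w2px(i,E,np.array([511.3,-249.8,95])+87*(np.cos(t)*u+[0,0,np.sin(t)]))[0].round())
E
```

```text
70 [278. 248.]
75 [278. 270.]
78 [278. 282.]
80 [278. 290.]
82 [278. 298.]
84 [278. 306.]
86 [278. 313.]
90 [278. 328.]
```

Bar elevation is about 81.5°: its top shows at full-frame row 296 against row 328 when upright. It slides within the pads in this jaw direction, so I'll regrip with the jaws along the radius. Closing then drives it upright.

Emit:
{"fn": "servo_tool", "kwargs": {
  "increments": [
    [1,[0,0,0],[0,0,0]],
    [1,[0,0,0],[0,0,0]],
    [1,[0,0,0],[0,0,0]],
    [1,[0,0,30],[0,0,0]],
    [1,[0,0,32],[0,0,0]],
    [1,[-1.5,3,0],[0,0,-6.95]],
    [1,[0,0,0],[0,0,-6.92]],
    [1,[0,0,0],[0,0,-6.92]],
    [1,[0,0,0],[0,0,-6.92]],
    [1,[0,0,0],[0,0,-6.92]],
    [1,[0,0,0],[0,0,-6.92]],
    [1,[0,0,0],[0,0,-6.92]],
    [1,[0,0,0],[0,0,-6.92]],
    [1,[0,0,0],[0,0,-6.92]],
    [1,[0,0,0],[0,0,-6.92]],
    [1,[0,0,0],[0,0,-6.92]],
    [1,[0,0,0],[0,0,-6.92]],
    [1,[0,0,0],[0,0,-6.92]],
    [1,[0,0,0],[0,0,0]],
    [1,[0,0,0],[0,0,0]]
  ]
}}

```text
time_s: 29.58
position: [510.9, -249.6, 205.3]
tcp_rot: [-0.182, 0.181, -0.683, 0.684]
force: [-0.5, -0.4, -0.5]
width: 0.997
```

Emit:
{"fn": "servo_tool", "kwargs": {
  "increments": [
    [1,[0,0,-30],[0,0,0]],
    [1,[0,0,-32],[0,0,0]],
    [1,[0,0,0],[0,0,0]],
    [1,[0,0,0],[0,0,0]],
    [-1,[0,0,0],[0,0,0]],
    [-1,[0,0,0],[0,0,0]],
    [-1,[0,0,0],[0,0,0]],
    [-1,[0,0,0],[0,0,0]],
    [-1,[0,0,0],[0,0,0]],
    [-1,[0,0,0],[0,0,0]],
    [-1,[0,0,0],[0,0,0]],
    [-1,[0,0,0],[0,0,0]],
    [-1,[0,0,0],[0,0,0]]
  ],
  "newtons": 40
}}

```text
time_s: 30.67
position: [511.1, -249.6, 143.6]
tcp_rot: [-0.181, 0.18, -0.683, 0.684]
force: [-0.2, -0.5, 6.8]
width: 0.245
```

```bash
python3 -c "
from red import *
T=pose(); print(np.degrees(np.arctan2(T[1,0],T[0,0])))
red('scene'); red('wrist')"
```

```text
-150.45047235349668
scene 64 mean [ 515.9 -244.2  151.4] axis pt [ 512.  -251.9  151.6] dir [ 0.057 -0.009  0.998] z 114.0 189.0 elev 86.7
  pix 216 223 134 149
wrist 4438 mean [ 517.2 -246.9  161.7] axis pt [ 509.6 -250.9  161.2] dir [-0.065 -0.012  0.998] z 112.0 199.0 elev 86.2
  pix 155 386 234 381
```

The handle is upright with its axis at about (511,−251). I'm starting a clockwise circle of 55 mm radius about (484.2,−202).

Emit:
{"fn": "servo_tool", "kwargs": {
  "increments": [
    [-1,[0.7,-1.2,0],[0,0,0]],
    [-1,[-13.31,-5.38,0],[0,0,0]],
    [-1,[-14.25,-1.75,0],[0,0,0]],
    [-1,[-14.22,2.0,0],[0,0,0]],
    [-1,[-13.22,5.61,0],[0,0,0]],
    [-1,[-11.32,8.84,0],[0,0,0]],
    [-1,[-8.64,11.47,0],[0,0,0]],
    [-1,[0,0,0],[0,0,0]],
    [-1,[0,0,0],[0,0,0]],
    [-1,[0,0,0],[0,0,0]]
  ]
}}

```text
time_s: 31.6
position: [436.7, -229.5, 143.4]
tcp_rot: [-0.181, 0.18, -0.684, 0.684]
force: [0.1, 2.8, 7.5]
width: 0.245
```

```bash
cat > chk.py <<'E'
from red import *
def chk():
    im,d,i,E=cam('scene'); W=full(i,E,d)
    h=cv2.cvtColor(im,cv2.COLOR_BGR2HSV)
    m=(((h[...,0]<8)|(h[...,0]>172))&(h[...,1]>110)&(abs(W[...,2]-30)<8)&(abs(W[...,1]-40)<150)&(W[...,0]>530)).astype(np.uint8)
    n,l,st,ce=cv2.connectedComponentsWithStats(m)
    for k in range(1,n):
        if st[k,4]>8: print('T',st[k,4],px2w(i,E,[ce[k]],z=30)[0].round(1))
    q=W[(abs(W[...,2]-105)<5)&(abs(W[...,1]-40)<150)&(W[...,0]<640)]
    for y in (40,140):
        p=q[abs(q[:,1]-y)<50]
        if len(p)>20: print('mug',y,np.array(cv2.minEnclosingCircle(p[:,:2].astype(np.float32))[0]).round(1))
    s=robot.get_state(); print(s['time_s'],s['position'].round(1),s['force'].round(1),s['wrist_torque'].round(2),s['width'])
E
python3 -c "
from chk import *
chk(); red('scene'); red('wrist')"
```

```text
T 15 [583.5 -60.8  30. ]
T 18 [578.1  38.2  30. ]
T 16 [576.3 139.4  30. ]
mug 40 [298.2  48.1]
mug 140 [510.1 141.9]
31.65 [ 436.8 -229.6  143.4] [-0.4  2.5  7.7] [0.46 0.15 0.01] 0.24521241623354795
scene 58 mean [ 441.6 -224.2  151.8] axis pt [ 437.1 -231.5  151.6] dir [ 0.015 -0.044  0.999] z 112.0 188.0 elev 87.3
  pix 236 241 128 143
wrist 4483 mean [ 443.3 -226.6  161.9] axis pt [ 435.8 -230.9  161.4] dir [-0.057 -0.032  0.998] z 113.0 199.0 elev 86.2
  pix 171 398 233 371
```

The quarter turn moved the carriage about 10 mm, with 11 expected. Continuing.

Emit:
{"fn": "servo_tool", "kwargs": {
  "increments": [
    [-1,[-5.38,13.31,0],[0,0,0]],
    [-1,[-1.75,14.25,0],[0,0,0]],
    [-1,[2.0,14.22,0],[0,0,0]],
    [-1,[5.61,13.22,0],[0,0,0]],
    [-1,[8.84,11.32,0],[0,0,0]],
    [-1,[11.47,8.64,0],[0,0,0]],
    [-1,[13.31,5.38,0],[0,0,0]],
    [-1,[14.25,1.75,0],[0,0,0]],
    [-1,[14.22,-2.0,0],[0,0,0]],
    [-1,[13.22,-5.61,0],[0,0,0]],
    [-1,[11.32,-8.84,0],[0,0,0]],
    [-1,[8.64,-11.47,0],[0,0,0]],
    [-1,[5.38,-13.31,0],[0,0,0]],
    [-1,[1.75,-14.25,0],[0,0,0]],
    [-1,[-2.0,-14.22,0],[0,0,0]],
    [-1,[-5.61,-13.22,0],[0,0,0]],
    [-1,[-8.84,-11.32,0],[0,0,0]],
    [-1,[-11.47,-8.64,0],[0,0,0]],
    [-1,[0,0,0],[0,0,0]],
    [-1,[0,0,0],[0,0,0]]
  ]
}}

```text
time_s: 33.42
position: [510.7, -250.9, 143.4]
tcp_rot: [0.18, -0.18, 0.684, -0.684]
force: [-3.1, 1.6, 8.5]
width: 0.248
```

```bash
python3 -c "
from chk import *
chk(); red('scene')"
```

```text
T 16 [617.  -59.3  30. ]
T 17 [614.6  40.1  30. ]
T 20 [611.  140.9  30. ]
mug 40 [312.2  45.8]
mug 140 [542.9 143.8]
33.4667 [ 510.9 -250.7  143.4] [-3.7  1.4  9.7] [0.32 0.78 0.04] 0.24180948088542403
scene 61 mean [ 516.  -244.1  150.4] axis pt [ 512.4 -251.9  150.5] dir [ 0.091 -0.021  0.996] z 111.0 185.0 elev 84.6
  pix 216 223 134 149
```

One turn done, carriage about 45 mm in. Now the second turn.

Emit:
{"fn": "servo_tool", "kwargs": {
  "increments": [
    [-1,[-13.31,-5.38,0],[0,0,0]],
    [-1,[-14.25,-1.75,0],[0,0,0]],
    [-1,[-14.22,2.0,0],[0,0,0]],
    [-1,[-13.22,5.61,0],[0,0,0]],
    [-1,[-11.32,8.84,0],[0,0,0]],
    [-1,[-8.64,11.47,0],[0,0,0]],
    [-1,[-5.38,13.31,0],[0,0,0]],
    [-1,[-1.75,14.25,0],[0,0,0]],
    [-1,[2.0,14.22,0],[0,0,0]],
    [-1,[5.61,13.22,0],[0,0,0]],
    [-1,[8.84,11.32,0],[0,0,0]],
    [-1,[11.47,8.64,0],[0,0,0]],
    [-1,[13.31,5.38,0],[0,0,0]],
    [-1,[14.25,1.75,0],[0,0,0]],
    [-1,[14.22,-2.0,0],[0,0,0]],
    [-1,[13.22,-5.61,0],[0,0,0]],
    [-1,[11.32,-8.84,0],[0,0,0]],
    [-1,[8.64,-11.47,0],[0,0,0]],
    [-1,[5.38,-13.31,0],[0,0,0]],
    [-1,[1.75,-14.25,0],[0,0,0]]
  ]
}}

```text
time_s: 35.18
position: [539.8, -202.3, 143.3]
tcp_rot: [0.18, -0.181, 0.684, -0.683]
force: [-6.8, 23.8, 20.7]
width: 0.243
```

Emit:
{"fn": "servo_tool", "kwargs": {
  "increments": [
    [-1,[-2.0,-14.22,0],[0,0,0]],
    [-1,[-5.61,-13.22,0],[0,0,0]],
    [-1,[-5.0,-6.2,0],[0,0,0]],
    [-1,[-3.84,-5.1,0],[0,0,0]],
    [-1,[-5.7,-4.4,0],[0,0,0]],
    [-1,[-5.7,-4.2,0],[0,0,0]],
    [-1,[0,0,0],[0,0,0]],
    [-1,[0,0,0],[0,0,0]],
    [-1,[0,0,0],[0,0,0]],
    [-1,[-1.7,-1,0],[0,0,0]],
    [-1,[0,0,0],[0,0,0]],
    [-1,[0,0,0],[0,0,0]]
  ]
}}

```text
time_s: 36.18
position: [509.8, -251.4, 142.8]
tcp_rot: [0.18, -0.18, 0.684, -0.684]
force: [-0.2, -0.7, -0.5]
width: 0.001
```

```bash
python3 -c "
from chk import *
chk(); red('scene')"
```

```text
T 15 [653.3 -58.5  30. ]
T 18 [649.9  43.   30. ]
T 22 [647.7 142.9  30. ]
mug 40 [331.4  47. ]
mug 140 [579.9 144.5]
36.2333 [ 509.8 -251.4  142.8] [-0.4 -0.8  0.3] [-0.04  0.01 -0.03] 0.0022441154200942034
scene 72 mean [ 540.8 -190.4  153.1] axis pt [ 536.1 -197.6  152.8] dir [-0.075  0.     0.997] z 116.0 184.0 elev 85.7
  pix 220 225 144 159
```

The bar slipped out about 60° before two full turns, after a push of 24 N, with the carriage about 80 mm from its start. Either it has reached the stop, having not started at 0, or it jammed. Checking the press face against the pads.

```bash
python3 - <<'E'
from h import *
im,d,i,E=cam('top'); W=full(i,E,d)
for y in (-60,-10,40,90,140):
    s=(abs(W[...,1]-y)<12)&(W[...,0]>640)&(W[...,0]<800)&(abs(W[...,2]-85)<5); print(y,'press top x',np.percentile(W[s][:,0],[1,50,99]).round(1))
h=cv2.cvtColor(im,cv2.COLOR_BGR2HSV)
r=(((h[...,0]<8)|(h[...,0]>172))&(h[...,1]>120)).astype(np.uint8)
n,l,st,ce=cv2.connectedComponentsWithStats(r)
for k in range(1,n):
    p=px2w(i,E,[ce[k]],z=30)[0]
    if st[k,4]>8 and 520<p[0]<720 and -100<p[1]<180: print('T',st[k].tolist(),p.round(1))
b=(im.max(2)<75).astype(np.uint8); n,l,st,ce=cv2.connectedComponentsWithStats(b)
for k in range(1,n):
    p=px2w(i,E,[ce[k]],z=30)[0]
    if 150<st[k,4]<600 and 520<p[0]<650 and -100<p[1]<180: print('dark',st[k].tolist(),p.round(1))
# blue rear edge of carriage: plate x range at y=-60
for y in (-100,-60,):
    s=(abs(W[...,1]-y)<8)&(abs(W[...,2]-30)<5)&(W[...,0]>450)&(W[...,0]<700); print('plate x',np.percentile(W[s][:,0],[1,99]).round(1))
cv2.imwrite('pics/t13.png',cv2.resize(im[100:255,220:420],(800,600)))
E
```

```text
-60 press top x [707.6 752.5 776.8]
-10 press top x [707.5 737.7 772.6]
40 press top x [705.6 747.4 772.6]
90 press top x [703.2 736.3 769.9]
140 press top x [700.4 747.4 769.3]
T [282, 153, 13, 8, 31] [658.1  43.1  30. ]
T [316, 152, 13, 13, 46] [657.2 -56.9  30. ]
T [248, 154, 14, 8, 27] [654.3 143.7  30. ]
dark [312, 168, 23, 22, 387] [589.5 -58.2  30. ]
plate x [512.7 675.7]
plate x [512.3 694.3]
```

View pics/t13.png

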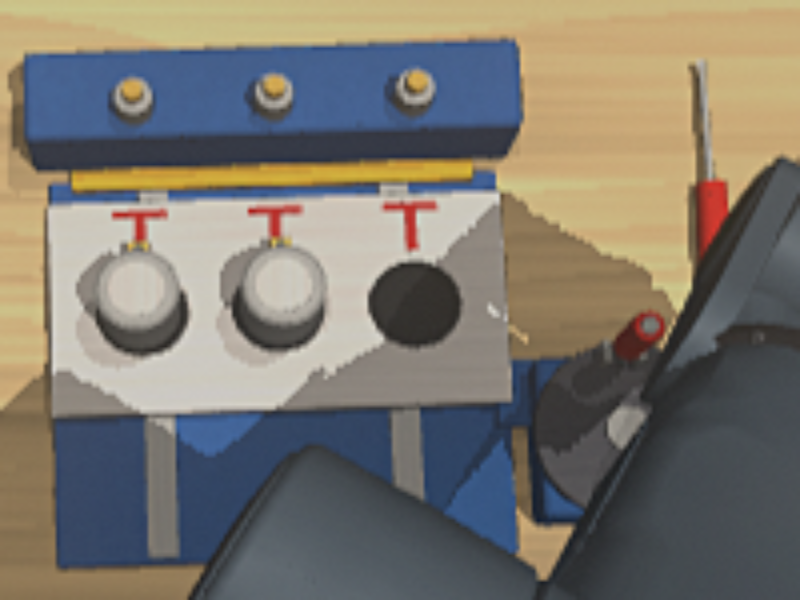

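Pad 0 is now at (589.5,−58.2) and the press face at x≈708, so the gap is 119 mm against 120 when home. The carriage therefore seems home, having started about 8 mm in. I'll regrip with the jaws along the wheel tangent and push clockwise to confirm it won't turn.

Emit:
{"fn": "servo_tool", "kwargs": {
  "increments": [
    [-1,[0,0,30],[0,0,0]],
    [1,[0,0,35],[0,0,0]],
    [1,[6,10.3,0],[0,0,-5.9]],
    [1,[6,10.3,0],[0,0,-5.9]],
    [1,[6,10.3,0],[0,0,-5.9]],
    [1,[6,10.3,0],[0,0,-5.9]],
    [1,[5,10.3,0],[0,0,-5.9]],
    [1,[0,0,0],[0,0,0]],
    [1,[0,0,0],[0,0,0]],
    [1,[0,0,-30],[0,0,0]],
    [1,[0,0,-35],[0,0,0]],
    [1,[0,0,0],[0,0,0]],
    [-1,[0,0,0],[0,0,0]],
    [-1,[0,0,0],[0,0,0]],
    [-1,[0,0,0],[0,0,0]],
    [-1,[0,0,0],[0,0,0]],
    [-1,[0,0,0],[0,0,0]],
    [-1,[0,0,0],[0,0,0]],
    [-1,[0,0,0],[0,0,0]],
    [-1,[0,0,0],[0,0,0]]
  ]
}}

```text
time_s: 38.0
position: [539.4, -200.2, 144.2]
tcp_rot: [-0.001, -0.0, -0.707, 0.707]
force: [-2.1, 0.7, 5.9]
width: 0.246
```

Emit:
{"fn": "servo_tool", "kwargs": {
  "increments": [
    [-1,[0,-2,0],[0,0,0]],
    [-1,[0,-2,0],[0,0,0]],
    [-1,[0,-2,0],[0,0,0]],
    [-1,[0,-1,0],[0,0,0]],
    [-1,[0,0,0],[0,0,0]],
    [-1,[0,0,0],[0,0,0]],
    [-1,[0,0,0],[0,0,0]],
    [-1,[0,0,0],[0,0,0]],
    [-1,[0,0,0],[0,0,0]]
  ]
}}

```text
time_s: 38.75
position: [539.2, -202.7, 144.1]
tcp_rot: [0.0, -0.0, 0.71, -0.705]
force: [0.2, 27.3, 13.7]
width: 0.246
```

```bash
python3 - <<'E'
from chk import *
chk(); red('scene')
im,d,i,E=cam('top'); b=(im.max(2)<75).astype(np.uint8); n,l,st,ce=cv2.connectedComponentsWithStats(b)
for k in range(1,n):
    p=px2w(i,E,[ce[k]],z=30)[0]
    if 150<st[k,4]<600 and 520<p[0]<650 and -100<p[1]<180: print('dark',st[k].tolist(),p.round(1))
E
```

```text
T 16 [653.9 -58.3  30. ]
T 17 [649.8  40.9  30. ]
T 20 [647.3 141.3  30. ]
mug 40 [321.4  60.2]
mug 140 [580.7 144.9]
38.8 [ 539.2 -202.7  144.1] [ 0.3 28.4 14.5] [ 5.35 -0.11 -0.08] 0.2470031007737163
scene 32 mean [ 542.5 -194.7  138.1] axis pt [ 539.3 -202.5  136.7] dir [ 0.086 -0.22   0.972] z 115.0 185.0 elev 76.3
  pix 218 225 145 159
dark [312, 168, 23, 22, 391] [589.8 -57.9  30. ]
```

27 N (1.5 N m) doesn't move it, so the wheel is at its stop and the carriage is home. Now I fold the handle by pushing it inwards from outside with shut fingers.

Emit:
{"fn": "servo_tool", "kwargs": {
  "increments": [
    [-1,[0,5,0],[0,0,0]],
    [-1,[0,0,0],[0,0,0]],
    [1,[0,0,0],[0,0,0]],
    [1,[0,0,0],[0,0,0]],
    [1,[0,0,0],[0,0,0]],
    [1,[0,0,35],[0,0,0]],
    [1,[0,0,35],[0,0,0]],
    [-1,[20,0,0],[0,0,0]],
    [-1,[22,0,0],[0,0,0]],
    [-1,[0,0,0],[0,0,0]],
    [-1,[0,0,0],[0,0,0]],
    [-1,[0,0,0],[0,0,0]],
    [-1,[0,0,0],[0,0,0]],
    [-1,[0,0,0],[0,0,0]],
    [-1,[0,0,-30],[0,0,0]],
    [-1,[0,0,-30],[0,0,0]],
    [-1,[0,0,0],[0,0,0]],
    [-1,[0,0,0],[0,0,0]]
  ]
}}

```text
time_s: 40.4
position: [580.0, -201.8, 152.3]
tcp_rot: [-0.001, -0.001, 0.707, -0.707]
force: [0.3, -1.3, 1.3]
width: -0.006
```

Emit:
{"fn": "servo_tool", "kwargs": {
  "increments": [
    [-1,[-10,0,0],[0,0,0]],
    [-1,[-10,0,0],[0,0,0]],
    [-1,[-10,0,0],[0,0,0]],
    [-1,[-10,0,0],[0,0,0]],
    [-1,[-10,0,0],[0,0,0]],
    [-1,[-10,0,0],[0,0,0]],
    [-1,[0,0,0],[0,0,0]],
    [-1,[0,0,0],[0,0,0]]
  ]
}}

```text
time_s: 41.07
position: [521.5, -202.4, 154.7]
tcp_rot: [-0.001, -0.001, -0.707, 0.708]
force: [0.6, -0.7, 0.1]
width: -0.003
```

```bash
python3 -c "
from chk import *
chk(); red('scene'); red('wrist')"
```

```text
T 18 [653.3 -59.   30. ]
T 18 [649.9  41.1  30. ]
T 21 [646.7 141.5  30. ]
mug 40 [322.8  56.2]
mug 140 [580.7 144.1]
41.1167 [ 521.7 -202.3  154.3] [-0.7  0.1  0.6] [-0.02  0.04  0.02] -0.002299050727955178
scene 81 mean [ 513.9 -194.9  143.9] axis pt [ 508.4 -200.5  140.5] dir [-0.558  0.053  0.828] z 111.0 177.0 elev 55.9
  pix 223 233 142 158
wrist 1717 mean [ 528.9 -201.   127.5] axis pt [ 521.5 -200.4  123.1] dir [-0.498  0.09   0.862] z 110.0 200.0 elev 59.6
  pix 244 352 217 327
```

Emit:
{"fn": "servo_tool", "kwargs": {
  "increments": [
    [-1,[-10,0,-1],[0,0,0]],
    [-1,[-10,0,-3],[0,0,0]],
    [-1,[-10,0,-4],[0,0,0]],
    [-1,[-5,0,-9],[0,0,0]],
    [-1,[-5,0,-10],[0,0,0]],
    [-1,[-2,0,-10],[0,0,0]],
    [-1,[0,0,-8],[0,0,0]],
    [-1,[0,0,0],[0,0,0]],
    [-1,[0,0,0],[0,0,0]],
    [-1,[0,0,0],[0,0,0]]
  ]
}}

```text
time_s: 42.05
position: [479.2, -202.0, 108.0]
tcp_rot: [-0.0, 0.0, -0.707, 0.707]
force: [1.1, -0.1, 0.2]
width: -0.003
```

Emit:
{"fn": "servo_tool", "kwargs": {
  "increments": [
    [-1,[0,0,-2],[0,0,0]],
    [-1,[0,0,-2],[0,0,0]],
    [-1,[0,0,0],[0,0,0]],
    [-1,[0,0,0],[0,0,0]]
  ]
}}

```text
time_s: 42.38
position: [479.2, -202.2, 104.6]
tcp_rot: [-0.001, -0.0, -0.707, 0.707]
force: [-1.8, 0.6, 8.0]
width: 0.001
```

```bash
python3 -c "
from chk import *
chk(); red('scene'); red('wrist')"
```

```text
T 16 [653.9 -58.3  30. ]
T 19 [650.5  42.1  30. ]
T 19 [647.6 141.2  30. ]
mug 40 [325.3  55.5]
mug 140 [580.2 145.1]
42.4333 [ 479.2 -202.2  104.6] [-2.   0.9  8.3] [0.12 0.37 0.04] 0.0030761057629696657
scene 76 mean [ 490.  -195.4  103.1] axis pt [ 489.7 -201.    96.7] dir [-0.999  0.027  0.018] z 87.0 128.0 elev 1.0
  pix 226 242 149 160
wrist 3850 mean [ 506.  -201.9  106.3] axis pt [ 505.7 -201.7   97.7] dir [-0.998 -0.039  0.04 ] z 92.0 195.0 elev 2.3
  pix 36 521 180 419
```

The handle is flat at about 1° and the fingers rest on it with 8 N. I'll press slightly more, retreat, and check the blanks from above.

Emit:
{"fn": "servo_tool", "kwargs": {
  "increments": [
    [-1,[0,0,-1.5],[0,0,0]],
    [-1,[0,0,0],[0,0,0]],
    [-1,[0,0,0],[0,0,0]],
    [-1,[0,0,40],[0,0,0]],
    [-1,[0,0,40],[0,0,0]],
    [-1,[0,0,40],[0,0,0]],
    [-1,[0,0,40],[0,0,0]],
    [-1,[13.4,36,0],[0,0,0]],
    [-1,[13.4,36,0],[0,0,0]],
    [-1,[13.4,36,0],[0,0,0]],
    [-1,[13.4,36,0],[0,0,0]],
    [-1,[13.4,36,0],[0,0,0]],
    [-1,[13.4,36,0],[0,0,0]],
    [-1,[13.4,36,0],[0,0,0]],
    [-1,[13.4,36,0],[0,0,0]],
    [-1,[0,0,0],[0,0,0]],
    [-1,[0,0,0],[0,0,0]],
    [-1,[0,0,0],[0,0,0]],
    [-1,[0,0,0],[0,0,0]]
  ]
}}

```text
time_s: 44.12
position: [585.7, 85.1, 262.4]
tcp_rot: [0.0, -0.0, -0.707, 0.707]
force: [-0.4, -0.7, -0.1]
width: 0.001
```

```bash
python3 - <<'E'
from blank import *
import red as r
r.red('scene')
lugyaw((585,42),2,'w14',foot=30); lugyaw((581,142),2,foot=30)
im,d,i,E=cam('wrist'); W=full(i,E,d)
b=((im.max(2)<60)&(abs(W[...,2]-30)<4)).astype(np.uint8); n,l,st,ce=cv2.connectedComponentsWithStats(b)
for k in range(1,n):
    if st[k,4]>400: print('dark',st[k].tolist(),W[l==k].mean(0).round(1))
E
```

```text
scene 83 mean [ 488.8 -196.3  103.7] axis pt [ 489.  -201.8   97.1] dir [-0.999 -0.052  0.011] z 95.0 112.0 elev 0.6
  pix 226 242 149 160
top 105 3102 [587.6  40.5 104.7] ((585.9135131835938, 40.04111862182617), 30.131080627441406)
35 46 26 174 1.4
34 47 24 205 1.4
38 52 10 197 1.9
pose [585.8  85.  262.5] yaw 180.0 centre [585.9  40. ]
top 105 3011 [584.  141.7 104.7] ((581.8951416015625, 142.3477020263672), 30.017562866210938)
35 46 26 163 1.0
34 47 24 198 0.7
38 52 10 200 -0.1
pose [585.8  85.  262.5] yaw 180.0 centre [581.9 142.3]
dark [374, 141, 58, 57, 2528] [590.5 -58.5  30.4]
dark [451, 205, 102, 88, 422] [ 511.9 -167.2   29.9]
```

View pics/w14.png

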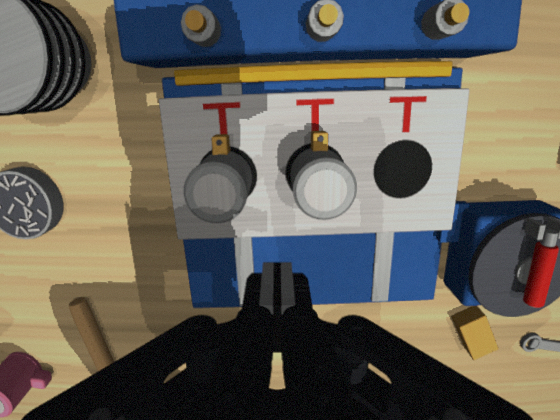

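The view shows both lugs, at (220,146) and (320,142), on their stripes, and the handle folded at (541,265). Errors are about 1.5 mm and 1–2°. Handing in.

```bash
python3 - <<'E'
from h import *
im,d,i,E=cam('top'); W=full(i,E,d)
s=(abs(W[...,2]-80)<6)&(np.hypot(W[...,0]-498,W[...,1]+426)<60); print('tray mug',s.sum(),cv2.minEnclosingCircle(W[s][:,:2].astype(np.float32)))
print(job.finish_job())
E
```

```text
tray mug 341 ((498.43865966796875, -424.98486328125), 30.81776237487793)
the job is handed in; nothing more can be done
None
```

The job is done and handed in at about 44 s of the 210 s allowed.

- **Finished mug:** it stands upright in the blue tray, near the centre.
- **Blanks:** only two were present. They stand on the left and middle pads, about 1.5 mm off centre. Their lugs point along the stripes to within about 2°, measured after cranking.
- **Carriage:** it appears to be fully home. The free pad's centre was 119 mm from the press face, against 120 mm nominal. The wheel did not move under a 27 N clockwise push on the handle.
- **Handle:** it is folded flat, at about 0.6° by the camera.

Three things did not go as planned:

- **Raising the handle:** the bar slipped sideways in the fingers on the first two tries. I regripped it across the radius, which brought it upright.
- **Crank travel:** the wheel stopped about 60° short of two turns, and the bar slipped out of the grip there. The carriage had moved only about 82 mm rather than 90 mm. It apparently started about 8 mm in, which fits the stop evidence above.
- **Scene camera:** its reading for the middle mug's position was wrong, so I relied on the wrist camera for the final check of the blanks.

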